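# Swap two pipe fittings between the sprung bays of a stock rack

### The arm

A 6-joint arm with a two-finger parallel gripper is mounted at the origin on the work surface. World frame = base frame: x ahead of the robot, y to its left, z up, the work surface at z = 0. Lengths are in mm, angles in rad, forces in N, time in s.
With the tool pointing down it reaches from about 300 to 775 mm from the base axis. Payload 14.6 kg.
Tool frame: the origin (TCP) lies between the finger pads; the fingertips stand manip.nose_length ahead of it and the grasp point (between the pads) lies 11 mm behind it (manip.nose_length is the distance from the TCP to the fingertips, in mm); z points along the fingers, y is the line along which they close (so a half turn about z gives the same grasp; the last joint's range is limited). The gripper opens to 94 mm and grips with 3 to 60 N. Pads are 16 mm wide; open, the fingers measure 119 mm over their backs; the gripper's body (75 mm by 177 mm) begins 78 mm behind the grasp point.
Start: joints at [1.228, 0.3, 1.521, -0, 1.321, -0.067], TCP at [149.772, 529.205, 213.446] pointing down, gripper open.
Joint ranges: [-3.03, 3.03], [-0.79, 2.21], [0.23, 2.52], [-1.04, 4.18], [0, 3.07], [-2.55, 2.55]. Speed limits (rad/s): [2.22, 2.22, 2.57, 3.14, 3.14, 3.14].

### API

Orientations are given as [roll, pitch, yaw] about the fixed x, y, z axes, in that order (R = Rz(yaw) Ry(pitch) Rx(roll)).
In Python, from cell import manip, cams, job gives the robot as it stands.
- The arm moves only by the tool jog_arm, never from a script. Its argument "commands" is a list of rows, each an object of numbers: "dx", "dy", "dz": the shift along the tool's x, y, z each as a share of 40 mm, from -1 to 1; "ax", "ay", "az": the turn, a rotation vector about the tool's x, y, z each as a share of 10 degrees, from -1 to 1; "gripper": the closure, from 0 (fully open) to 1 (shut). A call has 1 to 10 rows; each row shifts and turns the commanded pose from where the row before left it, along the tool's axes as they then stand; what a row does not reach is not made up. A row lasts 1/8 s, in which the tool goes at most 62.5 mm and 10.7 degrees, less where a joint would pass 70% of its speed; a pose out of reach is approached as far as the arm can. A call with a number of a shift or a turn outside -1 to 1 is refused whole. A call with a gripper value outside its range is refused whole. The fingers move at their own pace and stop on an object; "squeeze" is the grip in N (left out, the last holds). Time passes only in rows, so rows that do not move let the fingers close. It gives the time, the measured TCP pose, the force, the opening and the grip force at its end, in the units of the state.
- manip.read_state(): the state, without advancing time (a new reading comes with each control period).
- cams.camera(name): name is "scene" or "side" or "wrist"; returns a dict with "image" (384x512x3 uint8, red, green, blue), "fx", "fy", "cx", "cy" (pixels), "world_to_cam" (4x4, takes a point from world to camera coordinates). Camera axes: x right, y down, z forward; pixel columns grow to the right and rows downward; lengths in mm; the calibration is good to about 2 mm. A picture is of the moment at which its call begins. There is no depth.
- job.sign_off(): hands the job in; it is judged then, once.
The state is a dict: "clock": time; "joints": joint angles; "qd": joint speeds; "effort": joint torques, N m; "eef_pos": TCP position; "eef_rot": TCP orientation; "wrist_force": force on the tool from outside, world axes, zero at the start; "moment": the same for the moment, N m; "finger_gap": finger opening in mm; "finger_force": force on a finger pad.
Only numpy, scipy, OpenCV 4.12 (cv2) and the standard library are available. Lean on these libraries where they do the work, as an engineer would, in place of code of your own. Each camera call takes 0.05 s, during which the arm holds its last target. There are 200 camera calls.

### The job

The reducer and the coupling stand in each other's bays of the small blue rack: swap them, so that each finally stands upright on the floor of the other's bay, held between the front lip and the sprung pusher plate. Keep both fittings upright all the while, and leave the other parts lying on the bench and in the rack where they are.

Things in the scene. Friction and masses are not known exactly. Their poses are not given: they have to be found in the camera images.
- reducer: Concentric pipe reducer, dark iron, hollow, standing on its wide end: 56 mm diameter up to 20 mm, a cone from there to 42 mm, then a 40 mm diameter neck up to the top at 78 mm. About 0.4 kg. Origin at the centre of its underside, z along its axis, up. Round: its yaw does not matter. Grip it by the neck.
- coupling: Plain straight pipe coupling, dark iron, hollow: 56 mm diameter, 64 mm tall, standing. About 0.42 kg. Origin at the centre of its underside, z along its axis, up. Round: its yaw does not matter.
- rack: Fixed blue rack, 426 mm wide (y), 250 mm tall, open to the robot's left; two bays at y = +95 and -95 mm, roofed by beam and mesh. x points into it (to the right); its front edge is at x = -50 mm. Origin at bench height midway between the seat points. Posts at y = +-205 mm. A vertical gripper cannot reach a seated fitting: lean it 40 degrees, fingers pointing into the rack, closing along y.
- beam (a point): Middle of the lower edge of the rack's front beam, which spans its width right above the seated fittings: 8 mm before the seat points (-x), 220 mm above the bench. The beam is 14 mm deep and 30 mm tall; the mesh goes on behind it at about the same height. Axes as the rack's.
- bay_far (a point): Seat point of the bay farther from the robot base (at +y of the rack): on the level bay floor, 12 mm above the bench, under the centre of a seated fitting. x points into the rack, z up. Front lip: inner face 28 mm before this point (-x), 6 mm thick. Side guides: inner faces 45 mm to either side. Lip and guides stand 12 mm above the floor.
- bay_near (a point): Seat point of the bay nearer to the robot base (at -y of the rack): on the level bay floor, 12 mm above the bench, under the centre of a seated fitting. x points into the rack, z up. Front lip: inner face 28 mm before this point (-x), 6 mm thick. Side guides: inner faces 45 mm to either side. Lip and guides stand 12 mm above the floor.
- pusher_far (a joint): Sprung plate of the far bay, slides along the rack's x. 0 = fully forward (bay empty: face 12 mm behind the seat point), grows as it is pushed back, up to 0.034 m; about 0.016 with a fitting seated. Spring: 2.7 N at 0, 4.1 N at 0.016, 5.8 N at the stop. Plate 32 mm wide, 16 to 66 mm above the bay floor.
- pusher_near (a joint): Sprung plate of the near bay, slides along the rack's x. 0 = fully forward (bay empty: face 12 mm behind the seat point), grows as it is pushed back, up to 0.034 m; about 0.016 with a fitting seated. Spring: 2.7 N at 0, 4.1 N at 0.016, 5.8 N at the stop. Plate 32 mm wide, 16 to 66 mm above the bay floor.
- mat: Fixed black rubber mat on the bench, 150 (x) by 130 (y) by 4 mm, kept clear: room to stand a fitting for the time being. Its use is not required. Origin at the centre of its underside (its top is 4 mm above it).
- crate: Fixed grey open crate of elbows, 150 (x) by 130 (y) by 60 mm, in line with the mat; nothing stands above its rim. Not to be used. Origin at the centre of its underside.
- nipple: Bystander: steel pipe nipple, 27 mm diameter, 50 mm tall, standing on the rack floor between the two bays. Origin at the centre of its underside.
- flange: Bystander: flat steel flange, 86 mm diameter, 14 mm tall, lying on the bench before the rack. Origin at the centre of its underside.
- elbow: Bystander: rusty 90 degree elbow lying flat on the bench, about 75 by 75 mm, 42 mm tall. Origin under its middle.
- wrench: Bystander: steel wrench, 170 mm long, lying on the bench. Origin under its middle.
- nut: Bystander: hexagon nut, 34 mm across, 14 mm tall. Origin at the centre of its underside.
- cap: Bystander: rusty domed pipe cap, 52 mm diameter, 31 mm tall. Origin at the centre of its underside.

How it is judged:
By the outcome, as a careful person would: the job done as asked, in the order asked, and still so for the second after the job is handed in, with the robot touching nothing.
It also fails if it takes over 72 s, if anything falls off the work surface, if the arm or the gripper's body presses on something with over 40 N, if the wrist force passes 120 N, or if a joint passes its speed limit or range.

## Working session

There is one attempt and no reset: what is moved stays moved. The work goes in short steps, Python scripts to look and compute and a tool call to move; the robot and the scene stay as the last step left them, time stands still between calls to the robot, and variables do not carry over. Pictures are saved under pics/ and viewed, at most 10 in all, crops included, and the job is handed in when it is done.

Besides the shell and the picture viewer there is one more tool, called after "Emit:" as name(argument=value, ...) on one line, values as JSON. jog_arm: Moves the arm, as the interface text tells. Shift numbers are shares of 40 mm and turn numbers shares of 10 degrees, none past 1 either way. Its arguments: {"type":"object","properties":{"commands":{"type":"array"},"squeeze":{"type":"number"}},"required":["commands"]}

```bash
mkdir -p pics; ls; python3 - <<'E'
from cell import manip,cams,job
import cv2,numpy as np
print(manip.nose_length, manip.read_state())
for n in("scene","side"):
    c=cams.camera(n); cv2.imwrite(f"pics/{n}0.png",cv2.resize(c["image"][:,:,::-1],None,fx=1.5,fy=1.5,interpolation=cv2.INTER_CUBIC))
    print(n,c["fx"],c["fy"],c["cx"],c["cy"],np.round(c["world_to_cam"],4).tolist())
E
```

```text
pics
8.0 {'clock': 0.0, 'joints': array([ 1.22839549e+00,  3.00462371e-01,  1.52156213e+00, -2.07963764e-05,
        1.32069398e+00, -6.65900548e-02]), 'qd': array([-0.00092101, -0.00010953,  0.00108466,  0.0010544 , -0.00038685,
       -0.00050166]), 'effort': array([-2.26513730e-03, -5.31800616e+01, -3.52731764e+01,  7.07883853e-02,
        2.44493445e-02, -5.24157784e-06]), 'eef_pos': array([149.70023035, 528.98073787, 212.89912899]), 'eef_rot': array([-3.14046798e+00, -5.48145607e-05,  2.86578700e+00]), 'wrist_force': array([-0.44611239,  0.60477237, -0.17959359]), 'moment': array([-0.03590039, -0.03718782,  0.02227057]), 'finger_force': 0.0, 'finger_gap': 93.74579920073903}
scene 439.647420651345 439.647420651345 257.2579816311315 188.14542503078863 [[0.647, 0.7625, 0.0094, -458.391], [0.545, -0.4537, -0.7051, -150.7295], [-0.5334, 0.4613, -0.7091, 1298.5198], [0.0, 0.0, 0.0, 1.0]]
side 488.92689967327976 488.92689967327976 255.65683300918278 190.8549100354875 [[-0.8638, -0.5035, 0.0186, 554.3396], [-0.392, 0.6485, -0.6525, 276.8092], [0.3165, -0.5709, -0.7576, 1318.7951], [0.0, 0.0, 0.0, 1.0]]
```

View pics/scene0.png

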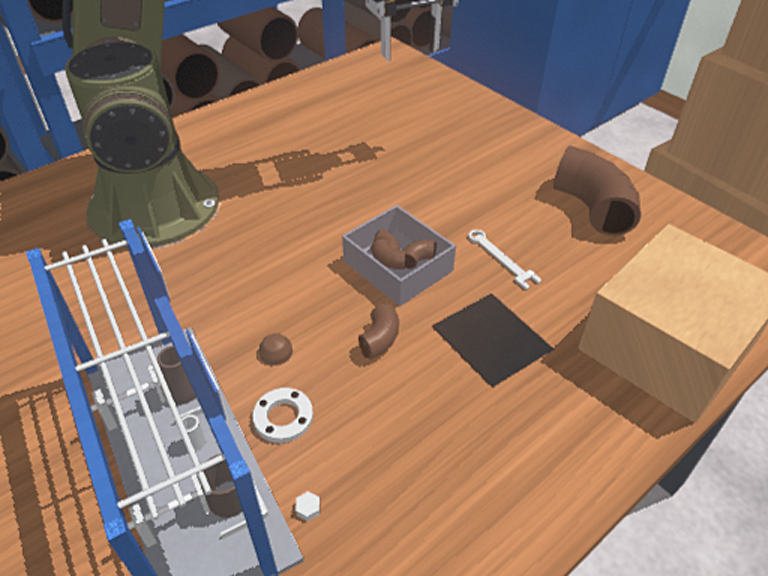

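View pics/side0.png

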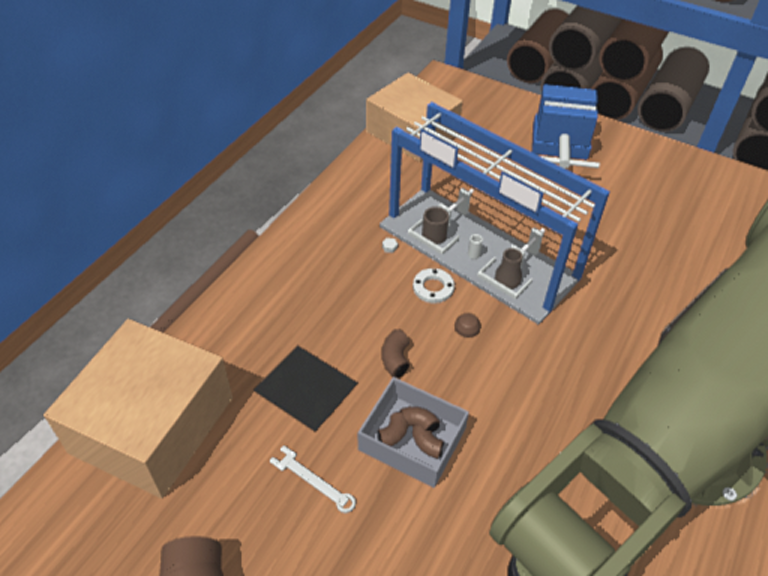

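The scene view shows the rack at lower left with the mat at (492,340). In the side view the reducer is in the near bay at (510,268) and the coupling is in the far bay at (435,225), with the nipple between them. I'll crop both views for precise pixels.

```bash
cat > h.py <<'E'
import cv2,numpy as np
from cell import manip,cams,job
from scipy.spatial.transform import Rotation as R
def shot(name): return cams.camera(name)
def proj(c,P):
    P=np.atleast_2d(P); W=c["world_to_cam"]; q=P@W[:3,:3].T+W[:3,3]
    return np.c_[c["fx"]*q[:,0]/q[:,2]+c["cx"],c["fy"]*q[:,1]/q[:,2]+c["cy"]]
def ray(c,uv,z):
    W=c["world_to_cam"];A=W[:3,:3];o=-A.T@W[:3,3]
    d=A.T@np.array([(uv[0]-c["cx"])/c["fx"],(uv[1]-c["cy"])/c["fy"],1]); return o+d*(z-o[2])/d[2]
def crop(c,x0,x1,y0,y1,k,fn,step=20,draw=()):
    im=c["image"][y0:y1,x0:x1,::-1]; im=cv2.resize(im,None,fx=k,fy=k,interpolation=cv2.INTER_CUBIC)
    for p in draw: cv2.circle(im,(int((p[0]-x0+.5)*k),int((p[1]-y0+.5)*k)),2,(0,255,0),-1)
    for u in range(-(-x0//step)*step,x1,step):
        cv2.line(im,(int((u-x0+.5)*k),0),(int((u-x0+.5)*k),8),(0,0,255),1);cv2.putText(im,str(u),(int((u-x0)*k)-8,20),0,.4,(0,255,255),1)
    for v in range(-(-y0//step)*step,y1,step):
        cv2.line(im,(0,int((v-y0+.5)*k)),(8,int((v-y0+.5)*k)),(0,0,255),1);cv2.putText(im,str(v),(10,int((v-y0)*k)+4),0,.4,(0,255,255),1)
    cv2.imwrite(fn,im)
E
python3 - <<'E'
from h import *
c=shot("side"); crop(c,242,418,60,218,3.7,"pics/side1.png",10)
c=shot("scene"); crop(c,10,210,140,384,2.45,"pics/scene1.png",10)
E
```

```text
(no output)
```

View pics/side1.png

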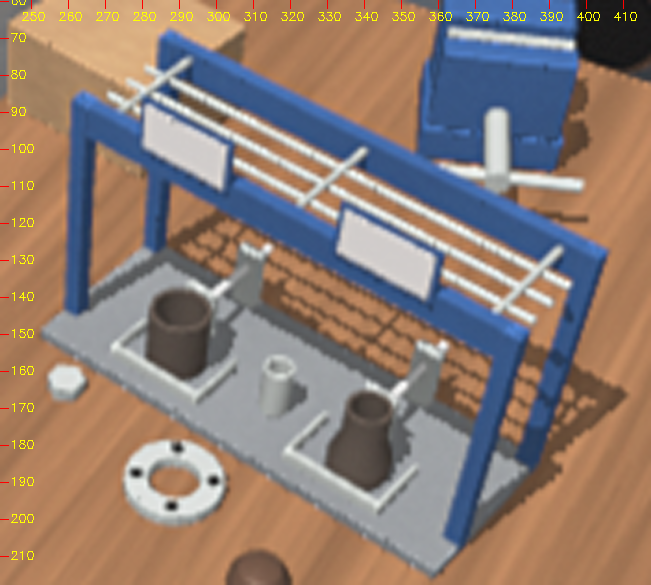

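View pics/scene1.png

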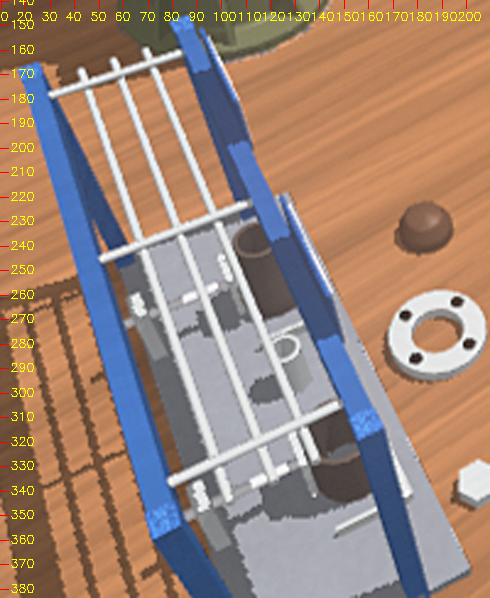

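Side crop: plate front corners are at about (253.4,150) and (358.8,215.4), the coupling top at (290.6,143.8) and the reducer top at (341.7,170). Scene: the far front plate corner is at about (201.8,373.5) and the reducer top at (114,237).

```bash
cat > fit.py <<'E'
from h import *
from scipy.optimize import least_squares
s=shot("side");c=shot("scene")
obs=[(s,(-50,213,12),(253.4,150)),(s,(-50,-213,12),(358.8,215.4)),(s,(0,95,76),(290.6,143.8)),(s,(0,-95,90),(341.7,170)),
(c,(-50,213,12),(201.8,373.5)),(c,(0,-95,90),(114,237)),(s,(-34,49,24),(295.1,167.5)),(s,(-34,-141,24),(344.4,197.5))]
def T(p,L): 
    a=p[2];e=np.array([np.cos(a),np.sin(a)]);f=np.array([-e[1],e[0]]);return np.r_[p[:2]+L[0]*e+L[1]*f,L[2]]
f=lambda p:np.concatenate([proj(k,T(p,L))[0]-np.array(o) for k,L,o in obs])
for loss in("linear","soft_l1"):
    r=least_squares(f,[400,-400,-1.57],loss=loss);print(r.x,np.round(r.fun.reshape(-1,2),1).tolist())
p=r.x
for k,L,o in obs[2:4]: print("fitting",ray(s,o,L[2])[:2],"seat",T(p,L)[:2])
print("scene reducer",ray(c,(114,237),90)[:2])
print("mat",ray(s,(307/1.5,388/1.5),4),ray(c,(492/1.5,340/1.5),4))
print("mat corners",[np.round(ray(c,(a/1.5,b/1.5),4)[:2]).tolist() for a,b in((492,294),(553,348),(492,386),(432,326))])
print("flange",ray(s,(433/1.5,285/1.5),14),"cap",ray(s,(467/1.5,325/1.5),15),"elbow",ray(s,(397/1.5,352/1.5),21),"crate",ray(s,(415/1.5,425/1.5),60),"nip",ray(s,(242+280/3.7,60+366/3.7),62))
E
python3 fit.py
```

```text
[ 537.72577503 -186.88971926   -1.76011401] [[-0.5, -1.5], [0.4, -0.3], [0.3, -0.3], [-1.5, -0.8], [-1.7, -3.0], [0.4, 1.2], [-0.7, -0.3], [-1.4, -0.2]]
[ 536.35098002 -185.83531218   -1.7539014 ] [[-0.5, -0.9], [1.0, -0.0], [0.4, 0.1], [-1.1, -0.5], [-1.1, -4.5], [0.3, 0.6], [-0.5, 0.1], [-0.9, 0.1]]
fitting [ 631.15381955 -202.81755822] seat [ 629.76286985 -203.13325533]
fitting [ 439.19966874 -168.50328185] seat [ 442.93909018 -168.53736902]
scene reducer [ 441.04117475 -168.13073266]
mat [652.85462524 265.0852063    4.        ] [667.24693142 258.47061865   4.        ]
mat corners [[597.0, 334.0], [741.0, 321.0], [729.0, 192.0], [584.0, 205.0]]
flange [566.01603789 -74.70254498  14.        ] cap [458.50228622 -15.59555074  15.        ] elbow [543.67960568 117.49810893  21.        ] crate [428.62773606 260.26709425  60.        ] nip [ 531.33037809 -199.77696867   62.        ]
```

```bash
cat > mv.py <<'E'
from h import *
YAW=-1.755; NEAR=np.array([442.,-168.5]); FAR=np.array([630.5,-203.])
def rackR(yaw=None,lean=40):
    a=YAW if yaw is None else yaw; e=np.array([np.cos(a),np.sin(a),0]);f=np.array([-e[1],e[0],0]);L=np.radians(lean)
    z=np.sin(L)*e-np.cos(L)*np.array([0,0,1]); return np.c_[np.cross(f,z),f,z]
def e2(): return np.array([np.cos(YAW),np.sin(YAW)])
def f2(): return np.array([-np.sin(YAW),np.cos(YAW)])
def rows(G,Rt,n,start=None):
    "rows from the present pose to grasp point G, orientation Rt"
    s=manip.read_state(); p=s["eef_pos"];r=R.from_euler("xyz",s["eef_rot"])
    if start is not None: p,r=start
    t=np.asarray(G)+11*Rt[:,2]; Rt=R.from_matrix(Rt); w=(r.inv()*Rt).as_rotvec()/n
    out=[]
    P,Q=p.copy(),r
    for i in range(n):
        d=Q.inv().apply((t-P)/(n-i))/40; o=np.round(np.r_[d,np.degrees(w)/10],3); out.append(o)
        P=P+Q.apply(o[:3]*40); Q=Q*R.from_rotvec(np.radians(o[3:]*10))
    print("now grasp",np.round(s["eef_pos"]-11*R.from_euler("xyz",s["eef_rot"]).as_matrix()[:,2],1) if 0 else np.round(p-11*r.as_matrix()[:,2],1),"clock",s["clock"],"F",np.round(s["wrist_force"],1),"gap",round(s["finger_gap"],1))
    for o in out: print(o.tolist())
    print("end err mm",np.round(P-t,2), "deg",np.degrees((Q.inv()*Rt).magnitude()).round(2)); return P,Q
E
python3 - <<'E'
from mv import *
e=e2(); rows(np.r_[FAR-130*e,140],rackR(),19)
E
```

```text
now grasp [149.8 529.1 224.3] clock 0.3 F [0.7 1.5 0.8] gap 94.3
[-0.856, -0.594, 0.108, 0.155, -0.17, 0.426]
[-0.894, -0.525, 0.149, 0.155, -0.17, 0.426]
[-0.925, -0.453, 0.189, 0.155, -0.17, 0.426]
[-0.95, -0.377, 0.228, 0.155, -0.17, 0.426]
[-0.968, -0.299, 0.266, 0.155, -0.17, 0.426]
[-0.979, -0.219, 0.302, 0.155, -0.17, 0.426]
[-0.983, -0.138, 0.335, 0.155, -0.17, 0.426]
[-0.979, -0.055, 0.367, 0.155, -0.17, 0.426]
[-0.969, 0.028, 0.397, 0.155, -0.17, 0.426]
[-0.952, 0.11, 0.423, 0.155, -0.17, 0.426]
[-0.928, 0.192, 0.447, 0.155, -0.17, 0.426]
[-0.897, 0.272, 0.468, 0.155, -0.17, 0.426]
[-0.859, 0.35, 0.485, 0.155, -0.17, 0.426]
[-0.816, 0.426, 0.5, 0.155, -0.17, 0.426]
[-0.766, 0.498, 0.511, 0.155, -0.17, 0.426]
[-0.712, 0.567, 0.518, 0.155, -0.17, 0.426]
[-0.651, 0.632, 0.522, 0.155, -0.17, 0.426]
[-0.587, 0.693, 0.523, 0.155, -0.17, 0.426]
[-0.517, 0.748, 0.52, 0.155, -0.17, 0.426]
end err mm [ 0.01  0.   -0.02] deg 0.08
```

Emit:
jog_arm(commands=[{"dx":-0.86,"dy":-0.59,"dz":0.05,"ax":0.155,"ay":-0.17,"az":0.426},{"dx":-0.89,"dy":-0.53,"dz":0.1,"ax":0.155,"ay":-0.17,"az":0.426},{"dx":-0.93,"dy":-0.45,"dz":0.15,"ax":0.155,"ay":-0.17,"az":0.426},{"dx":-0.95,"dy":-0.38,"dz":0.2,"ax":0.155,"ay":-0.17,"az":0.426},{"dx":-0.97,"dy":-0.3,"dz":0.25,"ax":0.155,"ay":-0.17,"az":0.426},{"dx":-0.98,"dy":-0.22,"dz":0.3,"ax":0.155,"ay":-0.17,"az":0.426},{"dx":-0.98,"dy":-0.14,"dz":0.33,"ax":0.155,"ay":-0.17,"az":0.426},{"dx":-0.98,"dy":-0.06,"dz":0.37,"ax":0.155,"ay":-0.17,"az":0.426},{"dx":-0.97,"dy":0.03,"dz":0.4,"ax":0.155,"ay":-0.17,"az":0.426}])

```text
schema error: expected keys dx, dy, dz, ax, ay, az, gripper
```

```bash
python3 - <<'E'
from mv import *
e=e2(); rows(np.r_[FAR-130*e,140],rackR(),10); print(manip.read_state()["joints"])
E
```

```text
now grasp [149.8 529.1 224.3] clock 0.3 F [0.7 1.5 0.8] gap 94.3
[-1.627, -1.128, 0.205, 0.295, -0.323, 0.81]
[-1.753, -0.874, 0.352, 0.295, -0.323, 0.81]
[-1.833, -0.598, 0.491, 0.295, -0.323, 0.81]
[-1.866, -0.308, 0.619, 0.295, -0.323, 0.81]
[-1.851, -0.009, 0.732, 0.295, -0.323, 0.81]
[-1.787, 0.288, 0.827, 0.295, -0.323, 0.81]
[-1.676, 0.578, 0.903, 0.295, -0.323, 0.81]
[-1.522, 0.853, 0.956, 0.295, -0.323, 0.81]
[-1.329, 1.105, 0.986, 0.295, -0.323, 0.81]
[-1.101, 1.329, 0.992, 0.295, -0.323, 0.81]
end err mm [0.02 0.   0.02] deg 0.03
[ 1.22836998e+00  3.00107546e-01  1.52118073e+00  2.23642201e-05
  1.32066468e+00 -6.66468614e-02]
```

All keys are required.

Emit:
jog_arm(commands=[{"dx":-0.86,"dy":-0.59,"dz":0.05,"ax":0.155,"ay":-0.17,"az":0.426,"gripper":0},{"dx":-0.89,"dy":-0.53,"dz":0.1,"ax":0.155,"ay":-0.17,"az":0.426,"gripper":0},{"dx":-0.93,"dy":-0.45,"dz":0.15,"ax":0.155,"ay":-0.17,"az":0.426,"gripper":0},{"dx":-0.95,"dy":-0.38,"dz":0.2,"ax":0.155,"ay":-0.17,"az":0.426,"gripper":0},{"dx":-0.97,"dy":-0.3,"dz":0.25,"ax":0.155,"ay":-0.17,"az":0.426,"gripper":0},{"dx":-0.98,"dy":-0.22,"dz":0.3,"ax":0.155,"ay":-0.17,"az":0.426,"gripper":0},{"dx":-0.98,"dy":-0.14,"dz":0.33,"ax":0.155,"ay":-0.17,"az":0.426,"gripper":0},{"dx":-0.98,"dy":-0.06,"dz":0.37,"ax":0.155,"ay":-0.17,"az":0.426,"gripper":0},{"dx":-0.97,"dy":0.03,"dz":0.4,"ax":0.155,"ay":-0.17,"az":0.426,"gripper":0}])

```text
clock: 1.42
eef_pos: [388.7, 238.6, 182.3]
eef_rot: [-2.998, 0.327, 2.211]
wrist_force: [0.6, 0.3, 0.3]
finger_gap: 93.8
finger_force: 0.0
```

```bash
python3 - <<'E'
from mv import *
e=e2(); rows(np.r_[FAR-130*e,140],rackR(),10); print(manip.read_state()["joints"])
E
```

```text
now grasp [387.9 242.3 192.6] clock 1.425 F [0.6 0.3 0.3] gap 93.8
[-0.942, 0.115, 0.441, 0.155, -0.17, 0.425]
[-0.917, 0.197, 0.464, 0.155, -0.17, 0.425]
[-0.886, 0.277, 0.485, 0.155, -0.17, 0.425]
[-0.847, 0.354, 0.502, 0.155, -0.17, 0.425]
[-0.803, 0.429, 0.516, 0.155, -0.17, 0.425]
[-0.753, 0.501, 0.526, 0.155, -0.17, 0.425]
[-0.698, 0.569, 0.534, 0.155, -0.17, 0.425]
[-0.637, 0.633, 0.537, 0.155, -0.17, 0.425]
[-0.572, 0.693, 0.537, 0.155, -0.17, 0.425]
[-0.503, 0.748, 0.534, 0.155, -0.17, 0.425]
end err mm [ 0.02  0.01 -0.02] deg 0.04
[ 0.65220091  0.22160396  1.73557865 -0.32939062  1.35186565  0.13534256]
```

Emit:
jog_arm(commands=[{"dx":-0.94,"dy":0.12,"dz":0.44,"ax":0.155,"ay":-0.17,"az":0.425,"gripper":0},{"dx":-0.92,"dy":0.2,"dz":0.46,"ax":0.155,"ay":-0.17,"az":0.425,"gripper":0},{"dx":-0.89,"dy":0.28,"dz":0.48,"ax":0.155,"ay":-0.17,"az":0.425,"gripper":0},{"dx":-0.85,"dy":0.35,"dz":0.5,"ax":0.155,"ay":-0.17,"az":0.425,"gripper":0},{"dx":-0.8,"dy":0.43,"dz":0.52,"ax":0.155,"ay":-0.17,"az":0.425,"gripper":0},{"dx":-0.75,"dy":0.5,"dz":0.53,"ax":0.155,"ay":-0.17,"az":0.425,"gripper":0},{"dx":-0.7,"dy":0.57,"dz":0.53,"ax":0.155,"ay":-0.17,"az":0.425,"gripper":0},{"dx":-0.64,"dy":0.63,"dz":0.54,"ax":0.155,"ay":-0.17,"az":0.425,"gripper":0},{"dx":-0.57,"dy":0.69,"dz":0.54,"ax":0.155,"ay":-0.17,"az":0.425,"gripper":0},{"dx":-0.5,"dy":0.75,"dz":0.53,"ax":0.155,"ay":-0.17,"az":0.425,"gripper":0}])

```text
clock: 2.68
eef_pos: [653.9, -81.3, 130.9]
eef_rot: [-3.141, 0.699, 1.387]
wrist_force: [0.3, 0.2, 0.1]
finger_gap: 94.4
finger_force: 0.0
```

```bash
python3 - <<'E'
from mv import *
e=e2(); c=shot("wrist"); rows(np.r_[FAR-130*e,140],rackR(),1); print(manip.read_state()["joints"])
W=c["world_to_cam"];print("cam at",-W[:3,:3].T@W[:3,3],"looks",W[2,:3])
np.save("w1.npy",c,allow_pickle=True)
crop(c,0,512,0,384,1.5,"pics/w1.png",40)
E
```

```text
now grasp [656.5 -78.1 137.9] clock 2.725 F [ 3.8 -3.1 -0.4] gap 94.0
[0.014, -0.067, -0.078, -0.02, 0.017, -0.025]
end err mm [ 0.02 -0.01 -0.01] deg 0.01
[ 0.06486347  0.75020318  1.19391075 -0.68075909  1.44300075  0.43130044]
cam at [683.67040294  82.27606564 214.97726404] looks [-0.14869818 -0.80412481 -0.57556245]
```

View pics/w1.png

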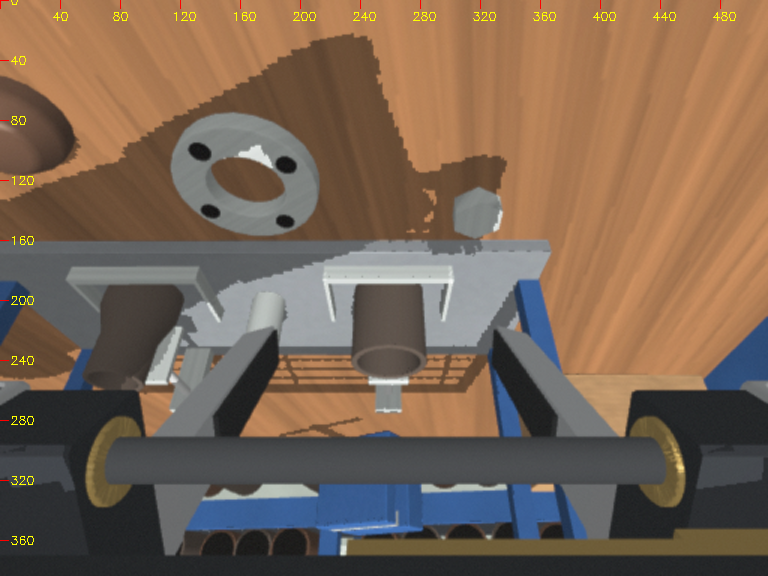

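Wrist view (flipped): the coupling rim ellipse is centred at about (389.5,361)/1.5 between the fingertips, lip outer corners are at (324,267) and (453,267)/1.5, and the plate corner is at (550,241)/1.5.

```bash
python3 - <<'E'
from mv import *
c=np.load("w1.npy",allow_pickle=True).item()
k=lambda a,b,z:np.round(ray(c,(a/1.5-.5,b/1.5-.5),z)[:2],1)
print("coupling",k(389.5,361,76),"reducer",k(113,379,90))
print("plate corner",k(550,241,0),k(549,253,12),"edge pts",k(100,241,0))
for z in(12,24):print("lip far",z,k(324,267,z),k(453,267,z),"near",k(68,267,z),k(199,267,z))
E=e2();F=f2()
for y in(46,52): print("pred lip far corners",FAR-34*E-y*F,FAR-34*E+y*F,"near",NEAR-34*E-y*F,NEAR-34*E+y*F)
mid=(NEAR+FAR)/2; print("pred corner",mid-50*E+213*F)
E
```

```text
coupling [ 633.9 -203. ] reducer [ 442.3 -166.9]
plate corner [ 759.1 -181.1] [ 755.7 -179.9] edge pts [ 431.3 -120. ]
lip far 12 [ 590.6 -165.9] [ 686.4 -183.8] near [ 400.7 -130.5] [ 497.9 -148.6]
lip far 24 [ 596.1 -151.3] [ 686.2 -168.1] near [ 417.5 -118. ] [ 508.8 -135. ]
pred lip far corners [ 591.50577571 -161.14966581] [ 681.9493584 -178.0007296] near [ 403.00577571 -126.64966581] [ 493.4493584 -143.5007296]
pred lip far corners [ 585.60728119 -160.05068339] [ 687.84785292 -179.09971202] near [ 397.10728119 -125.55068339] [ 499.34785292 -144.59971202]
pred corner [ 754.80474241 -175.60975492]
```

```bash
sed -i 's/^YAW.*/YAW=-1.7551; NEAR=np.array([443.,-170.]); FAR=np.array([632.5,-205.])/' mv.py; python3 - <<'E'
from mv import *
e=e2(); s=rows(np.r_[FAR-75*e,55],rackR(),3); rows(np.r_[FAR,55],rackR(),3,start=s)
E
```

```text
now grasp [656.5 -78.1 137.9] clock 2.725 F [ 3.8 -3.1 -0.4] gap 94.0
[0.101, -0.0, 0.819, -0.007, 0.006, -0.008]
[0.1, -0.002, 0.82, -0.007, 0.006, -0.008]
[0.1, -0.002, 0.819, -0.007, 0.006, -0.008]
end err mm [-0.    0.01  0.01] deg 0.02
now grasp [ 646.2 -131.3   55. ] clock 2.725 F [ 3.8 -3.1 -0.4] gap 94.0
[-0.479, 0.0, 0.402, 0.0, -0.0, -0.0]
[-0.479, 0.0, 0.402, 0.0, -0.0, -0.0]
[-0.479, 0.0, 0.401, 0.0, -0.0, -0.0]
end err mm [-0.01 -0.    0.02] deg 0.02
```

Emit:
jog_arm(commands=[{"dx":0.1,"dy":0,"dz":0.82,"ax":0,"ay":0,"az":0,"gripper":0},{"dx":0.1,"dy":0,"dz":0.82,"ax":0,"ay":0,"az":0,"gripper":0},{"dx":0.1,"dy":0,"dz":0.82,"ax":0,"ay":0,"az":0,"gripper":0},{"dx":-0.48,"dy":0,"dz":0.4,"ax":0,"ay":0,"az":0,"gripper":0},{"dx":-0.48,"dy":0,"dz":0.4,"ax":0,"ay":0,"az":0,"gripper":0},{"dx":-0.48,"dy":0,"dz":0.4,"ax":0,"ay":0,"az":0,"gripper":0},{"dx":0,"dy":0,"dz":0,"ax":0,"ay":0,"az":0,"gripper":0},{"dx":0,"dy":0,"dz":0,"ax":0,"ay":0,"az":0,"gripper":0}])

```text
clock: 3.72
eef_pos: [630.2, -207.0, 49.3]
eef_rot: [3.141, 0.698, 1.389]
wrist_force: [0.0, -0.7, 0.1]
finger_gap: 94.0
finger_force: 0.0
```

```bash
python3 - <<'E'
from mv import *
s=manip.read_state();rows(np.r_[FAR,55],rackR(),1)
c=shot("wrist"); np.save("w2.npy",c,allow_pickle=True)
crop(c,100,400,120,384,2.2,"pics/w2.png",20)
crop(shot("side"),242,418,60,218,3.7,"pics/side2.png",10)
E
```

```text
now grasp [ 631.5 -200.    57.8] clock 3.725 F [ 0.  -0.7  0.1] gap 94.0
[-0.046, 0.047, 0.128, 0.012, -0.003, 0.012]
end err mm [0.02 0.   0.02] deg 0.0
```

View pics/w2.png

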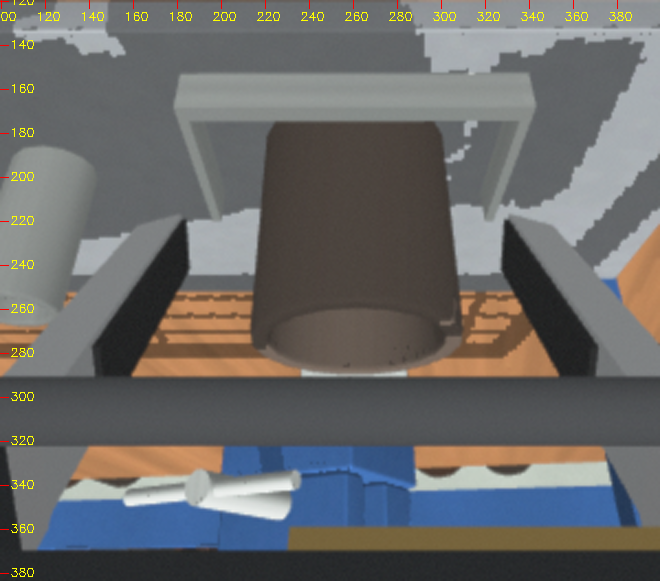

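```bash
python3 - <<'E'
from mv import *
c=np.load("w2.npy",allow_pickle=True).item()
k=lambda a,b,z:np.round(ray(c,(a/2.2+100-.5,b/2.2+120-.5),z)[:2],1)
E=e2();F=f2()
print("rim centre",k(356.5,336,76),"rim L/R",k(252,335,76),k(461,335,76),"bottom",k(356,373,76))
a,b=k(174,105,24),k(535,105,24);print("lip top",a,b,"seat",(a+b)/2+34*E)
a,b=k(182,73,12),k(527,73,12);print("lip bot",a,b,"seat",(a+b)/2+34*E)
a,b=k(184,121,24),k(525,121,24);print("lip in",a,b,"seat",(a+b)/2+28*E)
for z,r in((76,28),):
  for ctr in((633,-203),(633,-206),(632,-208)):
    t=np.linspace(0,2*np.pi,73);q=proj(c,np.c_[ctr[0]+r*np.cos(t),ctr[1]+r*np.sin(t),0*t+z]);q=(q+.5-[100,120])*2.2;print(ctr,q.min(0).round(),q.max(0).round())
E
```

```text
rim centre [ 633.5 -202.1] rim L/R [ 607.4 -196.5] [ 659.9 -206.3] bottom [ 628.1 -233. ]
lip top [ 591.5 -164. ] [ 685.6 -181.4] seat [ 632.3190905  -206.12417937]
lip bot [ 591.6 -164.6] [ 685.5 -181.9] seat [ 632.3190905  -206.67417937]
lip in [ 591.5 -170.9] [ 683.3 -187.9] seat [ 632.26866276 -206.92579478]
(633, -203) [246. 293.] [465. 371.]
(633, -206) [249. 299.] [465. 374.]
(632, -208) [248. 302.] [462. 376.]
```

Lip and rim agree: the seat is at about (632.5,-205.5) and the coupling is central between the fingers. Nudge in and close.

Emit:
jog_arm(commands=[{"dx":-0.05,"dy":0.03,"dz":0.13,"ax":0,"ay":0,"az":0,"gripper":0},{"dx":0,"dy":0,"dz":0,"ax":0,"ay":0,"az":0,"gripper":1},{"dx":0,"dy":0,"dz":0,"ax":0,"ay":0,"az":0,"gripper":1},{"dx":0,"dy":0,"dz":0,"ax":0,"ay":0,"az":0,"gripper":1},{"dx":0,"dy":0,"dz":0,"ax":0,"ay":0,"az":0,"gripper":1},{"dx":0,"dy":0,"dz":0,"ax":0,"ay":0,"az":0,"gripper":1},{"dx":0,"dy":0,"dz":0,"ax":0,"ay":0,"az":0,"gripper":1}], squeeze=30)

```text
clock: 4.7
eef_pos: [630.7, -212.2, 46.2]
eef_rot: [3.141, 0.698, 1.39]
wrist_force: [4.1, -2.6, 2.1]
finger_gap: 55.3
finger_force: 30.0
```

```bash
python3 - <<'E'
from mv import *
e=e2()
print(manip.read_state()["finger_force"]);s=rows(np.r_[FAR,55+20],rackR(),2); s=rows(np.r_[FAR-120*e,90],rackR(),4,start=s)
E
```

```text
29.999505635350943
now grasp [ 632.  -205.3   54.6] clock 4.7 F [ 4.1 -2.6  2.1] gap 55.3
[-0.16, 0.005, -0.198, 0.008, -0.001, 0.007]
[-0.161, 0.006, -0.198, 0.008, -0.001, 0.007]
end err mm [0.02 0.   0.01] deg 0.01
now grasp [ 632.5 -205.    75. ] clock 4.7 F [ 4.1 -2.6  2.1] gap 55.3
[0.514, -0.0, -0.554, -0.0, 0.0, 0.0]
[0.514, -0.0, -0.554, -0.0, 0.0, 0.0]
[0.514, -0.0, -0.554, -0.0, 0.0, 0.0]
[0.515, -0.001, -0.554, -0.0, 0.0, 0.0]
end err mm [-0.01  0.02  0.01] deg 0.01
```

Emit:
jog_arm(commands=[{"dx":-0.16,"dy":0,"dz":-0.2,"ax":0,"ay":0,"az":0,"gripper":1},{"dx":-0.16,"dy":0,"dz":-0.2,"ax":0,"ay":0,"az":0,"gripper":1},{"dx":0,"dy":0,"dz":0,"ax":0,"ay":0,"az":0,"gripper":1},{"dx":0.5,"dy":0,"dz":-0.55,"ax":0,"ay":0,"az":0,"gripper":1},{"dx":0.5,"dy":0,"dz":-0.55,"ax":0,"ay":0,"az":0,"gripper":1},{"dx":0.5,"dy":0,"dz":-0.55,"ax":0,"ay":0,"az":0,"gripper":1},{"dx":0.5,"dy":0,"dz":-0.55,"ax":0,"ay":0,"az":0,"gripper":1}])

```text
clock: 5.58
eef_pos: [651.5, -95.0, 82.4]
eef_rot: [-3.14, 0.698, 1.39]
wrist_force: [-0.3, 0.0, -5.4]
finger_gap: 55.8
finger_force: 30.0
```

```bash
python3 - <<'E'
from mv import *
print(manip.read_state()["finger_force"],manip.read_state()["joints"].round(2));s=rows(np.r_[615,40,80],rackR(),5); s=rows(np.r_[615,40,42.6],rackR(),3,start=s)
crop(shot("side"),192,448,60,268,2.8,"pics/side3.png",10)
E
```

```text
29.97004559263587 [ 0.05  0.79  1.24 -0.69  1.36  0.47]
now grasp [652.8 -88.   90.8] clock 5.575 F [-0.3  0.  -5.4] gap 55.8
[0.491, -0.302, -0.341, 0.001, 0.0, 0.003]
[0.491, -0.302, -0.341, 0.001, 0.0, 0.003]
[0.491, -0.302, -0.341, 0.001, 0.0, 0.003]
[0.491, -0.302, -0.341, 0.001, 0.0, 0.003]
[0.49, -0.303, -0.341, 0.001, 0.0, 0.003]
end err mm [-0.01 -0.01 -0.01] deg 0.02
now grasp [615.  40.  80.] clock 5.575 F [-0.3  0.  -5.4] gap 55.8
[0.2, 0.0, 0.239, -0.0, 0.0, 0.001]
[0.201, 0.0, 0.238, -0.0, 0.0, 0.001]
[0.2, 0.0, 0.239, -0.0, 0.0, 0.001]
end err mm [-0.01  0.    0.  ] deg 0.01
```

View pics/side3.png

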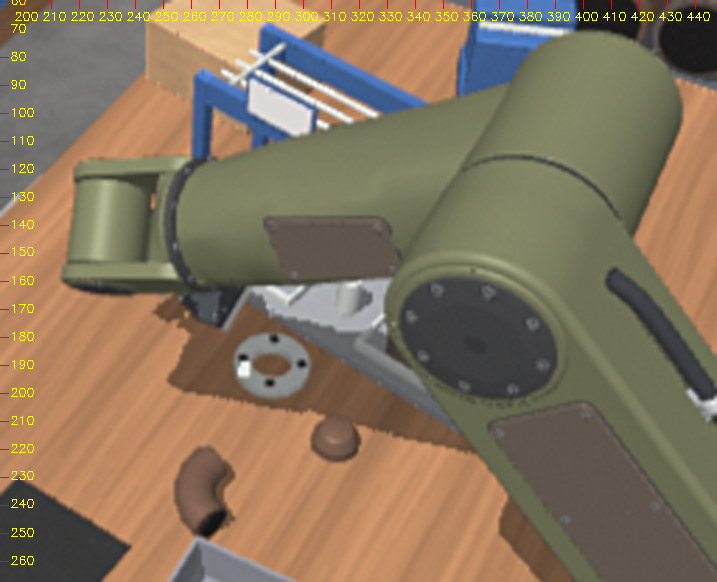

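The side view is blocked by the arm. The coupling is still held (gap 55.8, force 30 N) and the bystanders are untouched. Park it on open bench at (615,40).

Emit:
jog_arm(commands=[{"dx":0.49,"dy":-0.3,"dz":-0.34,"ax":0,"ay":0,"az":0,"gripper":1},{"dx":0.49,"dy":-0.3,"dz":-0.34,"ax":0,"ay":0,"az":0,"gripper":1},{"dx":0.49,"dy":-0.3,"dz":-0.34,"ax":0,"ay":0,"az":0,"gripper":1},{"dx":0.49,"dy":-0.3,"dz":-0.34,"ax":0,"ay":0,"az":0,"gripper":1},{"dx":0.49,"dy":-0.3,"dz":-0.34,"ax":0,"ay":0,"az":0,"gripper":1},{"dx":0.2,"dy":0,"dz":0.24,"ax":0,"ay":0,"az":0,"gripper":1},{"dx":0.2,"dy":0,"dz":0.24,"ax":0,"ay":0,"az":0,"gripper":1},{"dx":0.14,"dy":0,"dz":0.17,"ax":0,"ay":0,"az":0,"gripper":1},{"dx":0,"dy":0,"dz":0,"ax":0,"ay":0,"az":0,"gripper":1}])

```text
clock: 6.75
eef_pos: [613.5, 31.1, 36.7]
eef_rot: [-3.138, 0.698, 1.391]
wrist_force: [0.3, -0.6, -3.3]
finger_gap: 55.8
finger_force: 30.0
```

```bash
python3 - <<'E'
from mv import *
s=rows(np.r_[615,40,42.6],rackR(),1); print(manip.read_state()["joints"].round(2))
E
```

```text
now grasp [614.8  38.   45.1] clock 6.75 F [ 0.3 -0.6 -3.3] gap 55.8
[0.078, -0.005, 0.016, -0.003, 0.002, 0.019]
end err mm [-0.01 -0.01 -0.02] deg 0.0
[ 0.24  0.83  1.29 -0.64  1.4   0.66]
```

Emit:
jog_arm(commands=[{"dx":0.04,"dy":0,"dz":0.05,"ax":0,"ay":0,"az":0,"gripper":1},{"dx":0,"dy":0,"dz":0,"ax":0,"ay":0,"az":0,"gripper":1},{"dx":0,"dy":0,"dz":0,"ax":0,"ay":0,"az":0,"gripper":1}])

```text
clock: 7.12
eef_pos: [613.9, 31.8, 35.3]
eef_rot: [-3.141, 0.698, 1.39]
wrist_force: [-0.7, -0.4, -4.9]
finger_gap: 55.7
finger_force: 30.0
```

Emit:
jog_arm(commands=[{"dx":0.025,"dy":0,"dz":0.03,"ax":0,"ay":0,"az":0,"gripper":1},{"dx":0,"dy":0,"dz":0,"ax":0,"ay":0,"az":0,"gripper":1},{"dx":0,"dy":0,"dz":0,"ax":0,"ay":0,"az":0,"gripper":1}])

```text
clock: 7.5
eef_pos: [614.1, 31.7, 34.0]
eef_rot: [-3.141, 0.698, 1.39]
wrist_force: [-0.1, -0.0, 3.1]
finger_gap: 55.5
finger_force: 30.0
```

Contact. Release and back off.

Emit:
jog_arm(commands=[{"dx":0,"dy":0,"dz":0,"ax":0,"ay":0,"az":0,"gripper":0.3},{"dx":0,"dy":0,"dz":0,"ax":0,"ay":0,"az":0,"gripper":0},{"dx":0,"dy":0,"dz":0,"ax":0,"ay":0,"az":0,"gripper":0},{"dx":0,"dy":0,"dz":0,"ax":0,"ay":0,"az":0,"gripper":0},{"dx":0,"dy":0,"dz":-0.8,"ax":0,"ay":0,"az":0,"gripper":0},{"dx":0,"dy":0,"dz":-1,"ax":0,"ay":0,"az":0,"gripper":0},{"dx":0,"dy":0,"dz":-1,"ax":0,"ay":0,"az":0,"gripper":0},{"dx":0,"dy":0,"dz":0,"ax":0,"ay":0,"az":0,"gripper":0}])

```text
clock: 8.5
eef_pos: [627.8, 104.2, 121.4]
eef_rot: [3.138, 0.696, 1.389]
wrist_force: [0.3, -0.4, -0.1]
finger_gap: 93.9
finger_force: 0.0
```

```bash
python3 - <<'E'
from mv import *
e=e2();c=shot("wrist");np.save("w3.npy",c,allow_pickle=True)
crop(c,0,512,0,384,1.5,"pics/w3.png",40)
s=rows(np.r_[NEAR-140*e,170],rackR(),6); s=rows(np.r_[NEAR-75*e,78],rackR(),3,start=s)
E
```

```text
now grasp [628.4 109.9 128. ] clock 8.55 F [ 0.5 -0.  -1.4] gap 94.1
[-0.651, -0.548, 0.317, 0.002, -0.001, 0.003]
[-0.651, -0.548, 0.317, 0.002, -0.001, 0.003]
[-0.652, -0.548, 0.317, 0.002, -0.001, 0.003]
[-0.652, -0.547, 0.318, 0.002, -0.001, 0.003]
[-0.652, -0.547, 0.318, 0.002, -0.001, 0.003]
[-0.652, -0.546, 0.319, 0.002, -0.001, 0.003]
end err mm [-0.01 -0.02  0.  ] deg 0.03
now grasp [468.6 -32.4 170. ] clock 8.55 F [ 0.5 -0.  -1.4] gap 94.1
[0.078, -0.0, 0.935, 0.001, 0.0, -0.0]
[0.078, -0.0, 0.936, 0.001, 0.0, -0.0]
[0.078, -0.001, 0.935, 0.001, 0.0, -0.0]
end err mm [-0.01 -0.    0.01] deg 0.01
```

View pics/w3.png

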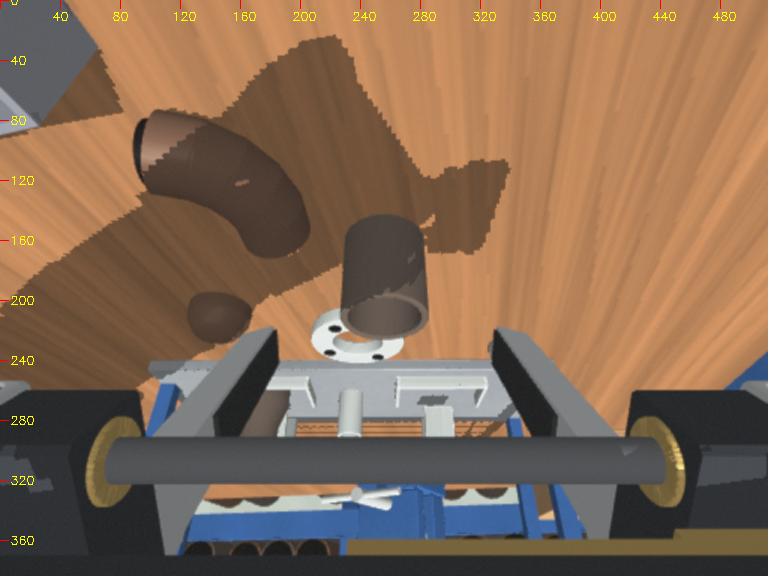

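The coupling stands upright on the bench at (385,275)/1.5 and the far bay is empty. On to the reducer.

Emit:
jog_arm(commands=[{"dx":-0.65,"dy":-0.55,"dz":0.32,"ax":0,"ay":0,"az":0,"gripper":0},{"dx":-0.65,"dy":-0.55,"dz":0.32,"ax":0,"ay":0,"az":0,"gripper":0},{"dx":-0.65,"dy":-0.55,"dz":0.32,"ax":0,"ay":0,"az":0,"gripper":0},{"dx":-0.65,"dy":-0.55,"dz":0.32,"ax":0,"ay":0,"az":0,"gripper":0},{"dx":-0.65,"dy":-0.55,"dz":0.32,"ax":0,"ay":0,"az":0,"gripper":0},{"dx":-0.65,"dy":-0.55,"dz":0.32,"ax":0,"ay":0,"az":0,"gripper":0},{"dx":0.08,"dy":0,"dz":0.93,"ax":0,"ay":0,"az":0,"gripper":0},{"dx":0.08,"dy":0,"dz":0.93,"ax":0,"ay":0,"az":0,"gripper":0},{"dx":0.08,"dy":0,"dz":0.93,"ax":0,"ay":0,"az":0,"gripper":0},{"dx":0,"dy":0,"dz":0,"ax":0,"ay":0,"az":0,"gripper":0}])

```text
clock: 9.8
eef_pos: [452.6, -104.4, 66.9]
eef_rot: [-3.133, 0.699, 1.393]
wrist_force: [-0.0, 0.2, 0.4]
finger_gap: 94.2
finger_force: 0.0
```

```bash
python3 - <<'E'
from mv import *
e=e2();c=shot("wrist");np.save("w4.npy",c,allow_pickle=True)
crop(c,100,400,120,384,2.2,"pics/w4.png",20)
rows(np.r_[443.5,-170.5,76],rackR(),3);print(manip.read_state()["joints"].round(2))
E
```

```text
now grasp [455.2 -96.7  76.9] clock 9.85 F [-0.2  0.4  0.8] gap 94.4
[-0.472, 0.016, 0.406, -0.004, 0.0, 0.007]
[-0.472, 0.017, 0.406, -0.004, 0.0, 0.007]
[-0.472, 0.017, 0.405, -0.004, 0.0, 0.007]
end err mm [ 0.02  0.01 -0.  ] deg 0.01
[ 0.05  0.45  1.86 -0.75  1.15  0.67]
```

View pics/w4.png

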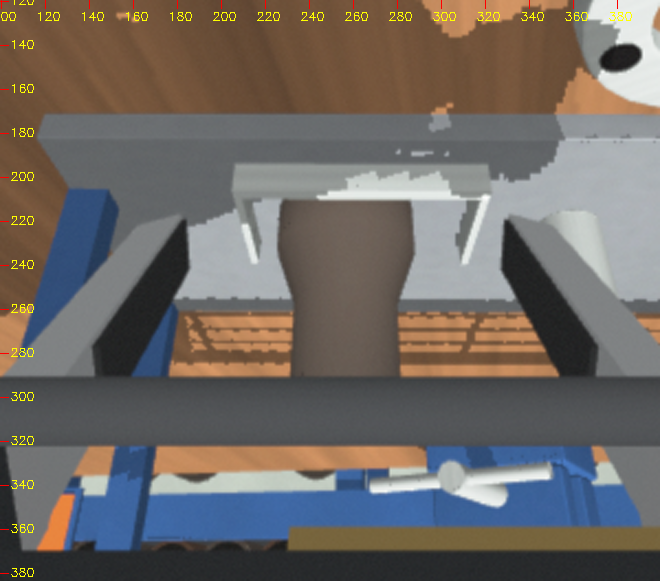

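The reducer (columns 291–400, centre 345) is centred between the fingertips (188/502). Check the lip, then go in.

```bash
python3 - <<'E'
from mv import *
c=np.load("w4.npy",allow_pickle=True).item();E=e2()
k=lambda a,b,z:np.round(ray(c,(a/2.2+100-.5,b/2.2+120-.5),z)[:2],1)
a,b=k(233,193,24),k(490,193,24);print(a,b,"seat",(a+b)/2+34*E)
a,b=k(235,164,12),k(488,164,12);print(a,b,"seat",(a+b)/2+34*E)
print("red axis",k(345.5,330,66))
E
```

```text
[ 403.9 -133.1] [ 498.2 -149.8] seat [ 444.8190905  -174.87417937]
[ 404.  -131.4] [ 498.9 -148.3] seat [ 445.2190905  -173.27417937]
red axis [ 440.3 -168.7]
```

Emit:
jog_arm(commands=[{"dx":-0.47,"dy":0.01,"dz":0.41,"ax":0,"ay":0,"az":0,"gripper":0},{"dx":-0.47,"dy":0,"dz":0.41,"ax":0,"ay":0,"az":0,"gripper":0},{"dx":-0.47,"dy":0,"dz":0.41,"ax":0,"ay":0,"az":0,"gripper":0},{"dx":0,"dy":0,"dz":0,"ax":0,"ay":0,"az":0,"gripper":0},{"dx":0,"dy":0,"dz":0,"ax":0,"ay":0,"az":0,"gripper":0}])

```text
clock: 10.48
eef_pos: [442.3, -176.1, 68.3]
eef_rot: [-3.141, 0.698, 1.39]
wrist_force: [-0.4, -0.6, -0.1]
finger_gap: 94.1
finger_force: 0.0
```

```bash
python3 - <<'E'
from mv import *
rows(np.r_[443.5,-170.5,76],rackR(),1)
E
```

```text
now grasp [ 443.6 -169.1   76.7] clock 10.475 F [-0.4 -0.6 -0.1] gap 94.1
[-0.015, 0.003, 0.036, 0.011, -0.003, 0.015]
end err mm [-0.02 -0.   -0.01] deg 0.01
```

Emit:
jog_arm(commands=[{"dx":-0.04,"dy":0,"dz":0.035,"ax":0,"ay":0,"az":0,"gripper":0},{"dx":0,"dy":0,"dz":0,"ax":0,"ay":0,"az":0,"gripper":1},{"dx":0,"dy":0,"dz":0,"ax":0,"ay":0,"az":0,"gripper":1},{"dx":0,"dy":0,"dz":0,"ax":0,"ay":0,"az":0,"gripper":1},{"dx":0,"dy":0,"dz":0,"ax":0,"ay":0,"az":0,"gripper":1},{"dx":0,"dy":0,"dz":0,"ax":0,"ay":0,"az":0,"gripper":1},{"dx":0,"dy":0,"dz":0,"ax":0,"ay":0,"az":0,"gripper":1},{"dx":0,"dy":0,"dz":0,"ax":0,"ay":0,"az":0,"gripper":1},{"dx":0,"dy":0,"dz":0,"ax":0,"ay":0,"az":0,"gripper":1}], squeeze=30)

```text
clock: 11.6
eef_pos: [441.1, -178.9, 67.6]
eef_rot: [-3.139, 0.698, 1.391]
wrist_force: [-3.6, 0.5, 1.7]
finger_gap: 39.9
finger_force: 30.0
```

```bash
python3 - <<'E'
from mv import *
s=manip.read_state();print(s["finger_force"])
e=e2();f=f2();rows(np.r_[443.5,-170.5,76],rackR(),1)
E
```

```text
29.962825421243906
now grasp [ 442.4 -171.9   76. ] clock 11.6 F [-3.6  0.5  1.7] gap 39.9
[0.03, 0.02, -0.026, 0.002, -0.001, 0.018]
end err mm [ 0.01 -0.02  0.01] deg 0.0
```

Reducer gripped by the neck (gap 39.9). Lift, pull out, and cross over.

Emit:
jog_arm(commands=[{"dx":-0.16,"dy":0,"dz":-0.2,"ax":0,"ay":0,"az":0,"gripper":1},{"dx":-0.16,"dy":0,"dz":-0.2,"ax":0,"ay":0,"az":0,"gripper":1},{"dx":0,"dy":0,"dz":0,"ax":0,"ay":0,"az":0,"gripper":1},{"dx":0.5,"dy":0,"dz":-0.55,"ax":0,"ay":0,"az":0,"gripper":1},{"dx":0.5,"dy":0,"dz":-0.55,"ax":0,"ay":0,"az":0,"gripper":1},{"dx":0.5,"dy":0,"dz":-0.55,"ax":0,"ay":0,"az":0,"gripper":1},{"dx":0.5,"dy":0,"dz":-0.55,"ax":0,"ay":0,"az":0,"gripper":1},{"dx":0,"dy":0,"dz":0,"ax":0,"ay":0,"az":0,"gripper":1}])

```text
clock: 12.6
eef_pos: [463.5, -61.3, 104.4]
eef_rot: [-3.141, 0.698, 1.392]
wrist_force: [-0.3, -0.1, -3.3]
finger_gap: 39.9
finger_force: 30.0
```

```bash
python3 - <<'E'
from mv import *
e=e2(); T=np.array([630.6,-207.])
s=rows(np.r_[T-110*e,106],rackR(),6); s=rows(np.r_[T-50*e,96],rackR(),2,start=s);s=rows(np.r_[T+3*e,96],rackR(),3,start=s); s=rows(np.r_[T+3*e,77.5],rackR(),2,start=s)
E
```

```text
now grasp [464.8 -54.4 112.9] clock 12.6 F [-0.3 -0.1 -3.3] gap 39.9
[-0.016, 0.795, 0.05, 0.003, -0.0, 0.004]
[-0.015, 0.795, 0.05, 0.003, -0.0, 0.004]
[-0.015, 0.795, 0.05, 0.003, -0.0, 0.004]
[-0.014, 0.796, 0.049, 0.003, -0.0, 0.004]
[-0.013, 0.796, 0.049, 0.003, -0.0, 0.004]
[-0.013, 0.795, 0.049, 0.003, -0.0, 0.004]
end err mm [-0.01  0.   -0.02] deg 0.03
now grasp [650.7 -98.9 106. ] clock 12.6 F [-0.3 -0.1 -3.3] gap 39.9
[-0.495, -0.0, 0.578, 0.001, -0.001, -0.0]
[-0.494, 0.0, 0.577, 0.001, -0.001, -0.0]
end err mm [-0.  0.  0.] deg 0.01
now grasp [ 639.8 -157.8   96. ] clock 12.6 F [-0.3 -0.1 -3.3] gap 39.9
[-0.338, 0.0, 0.284, -0.0, -0.0, -0.0]
[-0.338, 0.0, 0.284, -0.0, -0.0, -0.0]
[-0.339, 0.0, 0.284, -0.0, -0.0, -0.0]
end err mm [-0.01 -0.01 -0.01] deg 0.01
now grasp [ 630. -210.   96.] clock 12.6 F [-0.3 -0.1 -3.3] gap 39.9
[0.149, 0.0, 0.177, -0.0, -0.0, -0.0]
[0.148, 0.0, 0.177, -0.0, -0.0, -0.0]
end err mm [-0.01 -0.01  0.01] deg 0.01
```

Emit:
jog_arm(commands=[{"dx":-0.01,"dy":0.8,"dz":0.05,"ax":0,"ay":0,"az":0,"gripper":1},{"dx":-0.01,"dy":0.8,"dz":0.05,"ax":0,"ay":0,"az":0,"gripper":1},{"dx":-0.01,"dy":0.8,"dz":0.05,"ax":0,"ay":0,"az":0,"gripper":1},{"dx":-0.01,"dy":0.8,"dz":0.05,"ax":0,"ay":0,"az":0,"gripper":1},{"dx":-0.01,"dy":0.8,"dz":0.05,"ax":0,"ay":0,"az":0,"gripper":1},{"dx":-0.01,"dy":0.78,"dz":0.05,"ax":0,"ay":0,"az":0,"gripper":1},{"dx":-0.49,"dy":0,"dz":0.58,"ax":0,"ay":0,"az":0,"gripper":1},{"dx":0,"dy":0,"dz":0,"ax":0,"ay":0,"az":0,"gripper":1}])

```text
clock: 13.6
eef_pos: [642.7, -138.5, 90.1]
eef_rot: [-3.137, 0.699, 1.389]
wrist_force: [-1.3, 0.5, -3.8]
finger_gap: 39.7
finger_force: 30.0
```

```bash
python3 - <<'E'
from mv import *
e=e2(); T=np.array([630.6,-207.])
s=rows(np.r_[T-50*e,96],rackR(),1);s=rows(np.r_[T+3*e,96],rackR(),3,start=s); s=rows(np.r_[T+3*e,77.5],rackR(),2,start=s)
E
```

```text
now grasp [ 644.  -131.5   98.5] clock 13.6 F [-1.3  0.5 -3.8] gap 39.7
[-0.47, 0.017, 0.477, -0.013, 0.004, 0.012]
end err mm [ 0.01 -0.01 -0.  ] deg 0.01
now grasp [ 639.8 -157.9   96. ] clock 13.6 F [-1.3  0.5 -3.8] gap 39.7
[-0.338, -0.0, 0.284, -0.0, -0.0, 0.0]
[-0.339, -0.0, 0.284, -0.0, -0.0, 0.0]
[-0.338, -0.0, 0.283, -0.0, -0.0, 0.0]
end err mm [0.02 0.01 0.01] deg 0.01
now grasp [ 630.1 -209.9   96. ] clock 13.6 F [-1.3  0.5 -3.8] gap 39.7
[0.149, -0.0, 0.177, -0.0, -0.0, 0.0]
[0.148, -0.0, 0.178, -0.0, -0.0, 0.0]
end err mm [ 0.01 -0.02 -0.  ] deg 0.01
```

Emit:
jog_arm(commands=[{"dx":-0.47,"dy":0.01,"dz":0.47,"ax":0,"ay":0,"az":0,"gripper":1},{"dx":-0.34,"dy":0,"dz":0.285,"ax":0,"ay":0,"az":0,"gripper":1},{"dx":-0.34,"dy":0,"dz":0.285,"ax":0,"ay":0,"az":0,"gripper":1},{"dx":-0.34,"dy":0,"dz":0.285,"ax":0,"ay":0,"az":0,"gripper":1},{"dx":0,"dy":0,"dz":0,"ax":0,"ay":0,"az":0,"gripper":1},{"dx":0,"dy":0,"dz":0,"ax":0,"ay":0,"az":0,"gripper":1}])

```text
clock: 14.35
eef_pos: [630.0, -213.7, 88.9]
eef_rot: [-3.14, 0.698, 1.391]
wrist_force: [-0.4, 4.0, -3.0]
finger_gap: 39.6
finger_force: 30.0
```

```bash
python3 - <<'E'
from mv import *
e=e2(); T=np.array([630.6,-207.])
s=rows(np.r_[T+3*e,77.5],rackR(),2)
E
```

```text
now grasp [ 631.3 -206.8   97.3] clock 14.35 F [-0.4  4.  -3. ] gap 39.6
[0.127, -0.008, 0.217, 0.004, -0.002, 0.009]
[0.127, -0.008, 0.217, 0.004, -0.002, 0.009]
end err mm [-0.01 -0.01  0.  ] deg 0.01
```

Emit:
jog_arm(commands=[{"dx":0.12,"dy":0,"dz":0.22,"ax":0,"ay":0,"az":0,"gripper":1},{"dx":0.12,"dy":0,"dz":0.22,"ax":0,"ay":0,"az":0,"gripper":1},{"dx":0,"dy":0,"dz":0,"ax":0,"ay":0,"az":0,"gripper":1},{"dx":0,"dy":0,"dz":0,"ax":0,"ay":0,"az":0,"gripper":1}])

```text
clock: 14.85
eef_pos: [629.5, -219.6, 70.4]
eef_rot: [3.141, 0.701, 1.389]
wrist_force: [-1.6, -7.0, 8.1]
finger_gap: 39.2
finger_force: 30.0
```

```bash
python3 - <<'E'
from mv import *
e=e2(); T=np.array([630.6,-207.])
s=rows(np.r_[T+3*e,76],rackR(),1)
E
```

```text
now grasp [ 630.8 -212.6   78.8] clock 14.85 F [-1.6 -7.   8.1] gap 39.2
[0.094, -0.03, 0.014, 0.013, 0.015, 0.01]
end err mm [ 0.01 -0.01 -0.01] deg 0.01
```

```bash
python3 - <<'E'
from mv import *
print(manip.read_state()["moment"])
c=shot("wrist");np.save("w5.npy",c,allow_pickle=True)
a=c["image"];crop(c,150,360,120,300,3,"pics/w5.png",20)
E
```

```text
[-1.39751724  0.1771737   0.00537614]
```

View pics/w5.png

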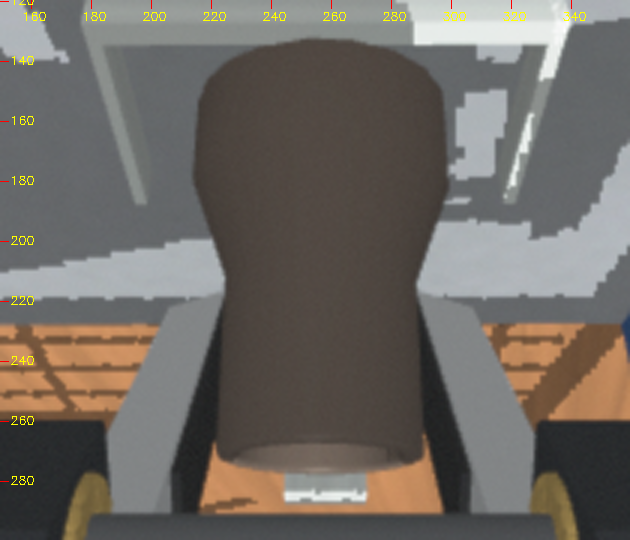

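The reducer base's front edge (row 133) overlaps the lip, so the reducer has pivoted in the pads. Estimate the tilt by fitting the model.

```bash
python3 - <<'E'
from mv import *
c=np.load("w5.npy",allow_pickle=True).item()
s=manip.read_state();Rt=R.from_euler("xyz",s["eef_rot"]).as_matrix();g=s["eef_pos"]-11*Rt[:,2]
e=np.r_[e2(),0];f=np.r_[f2(),0];t=np.linspace(0,2*np.pi,181)
prof=[(28,0),(28,20),(20,42),(20,78)]
for th in(-5,0,5,10,15,20):
  for dz in(0,):
    Q=R.from_rotvec(f*np.radians(th)).as_matrix()   # + : z toward e?
    def circ(r,h): return g+(np.c_[r*np.cos(t)*e[0]+r*np.sin(t)*f[0],r*np.cos(t)*e[1]+r*np.sin(t)*f[1],0*t+h-64])@Q.T
    b=circ(28,0);pb=proj(c,b);pt=proj(c,circ(20,78));pm=proj(c,circ(28,20))
    print(th,"axis",Q[:,2].round(2),"front edge row",pb[:,1].min().round(1),"base width",np.ptp(pb[:,0]).round(1),"@20 w",np.ptp(pm[:,0]).round(1),"row@20",pm[[0,90],1].round(1),"rim rows",pt[:,1].min().round(1),pt[:,1].max().round(1),"minz",b[:,2].min().round(1),"front z",b[90,2].round(1),"front off",round((b[90]-np.r_[632,-206.5,0])@e,1))
print("observed front 133, width@20 ~84.5 at rows 175-180, rim rows ~266..276.7")
E
```

```text
-5 axis [0.02 0.09 1.  ] front edge row 135.3 base width 76.4 @20 w 81.3 row@20 [209.8 156. ] rim rows 245.4 277.9 minz 12.6 front z 12.6 front off -16.0
0 axis [ 0. -0.  1.] front edge row 131.2 base width 78.1 @20 w 82.6 row@20 [204.3 154.4] rim rows 249.6 275.9 minz 14.8 front z 14.8 front off -21.7
5 axis [-0.02 -0.09  1.  ] front edge row 127.7 base width 79.9 @20 w 84.1 row@20 [198.9 153.4] rim rows 253.7 273.7 minz 12.6 front z 17.5 front off -27.2
10 axis [-0.03 -0.17  0.98] front edge row 124.8 base width 82.0 @20 w 85.7 row@20 [193.7 153.1] rim rows 257.7 271.3 minz 11.0 front z 20.7 front off -32.4
15 axis [-0.05 -0.25  0.97] front edge row 122.6 base width 84.3 @20 w 87.4 row@20 [188.7 153.4] rim rows 261.5 268.8 minz 9.8 front z 24.3 front off -37.3
20 axis [-0.06 -0.34  0.94] front edge row 121.2 base width 86.7 @20 w 89.2 row@20 [183.9 154.6] rim rows 265.2 266.1 minz 9.1 front z 28.3 front off -41.9
observed front 133, width@20 ~84.5 at rows 175-180, rim rows ~266..276.7
```

```bash
cat > tilt.py <<'E'
from mv import *
from scipy.optimize import least_squares
c=np.load("w5.npy",allow_pickle=True).item()
s=manip.read_state();Rt=R.from_euler("xyz",s["eef_rot"]).as_matrix();g=s["eef_pos"]-11*Rt[:,2]
e=np.r_[e2(),0];f=np.r_[f2(),0];t=np.linspace(0,2*np.pi,181)
def model(p):
    th,de,dz=p;Q=R.from_rotvec(f*np.radians(th)).as_matrix()
    return lambda r,h: g+de*e+[0,0,dz]+(np.outer(r*np.cos(t),e)+np.outer(r*np.sin(t),f)+np.outer(0*t+h-64,[0,0,1]))@Q.T
def feat(p):
    k=model(p);pb,pm,pt,pi=[proj(c,k(*a)) for a in((28,0),(28,20),(20,78),(16.5,78))]
    i=pm[:,0].argmin();
    return np.array([pb[:,1].min(),np.ptp(pb[:,0]),np.ptp(pm[:,0]),pt[:,1].max(),np.ptp(pt[:,0]),pm[i,1],pi[:,1].min()])
obs=np.array([132.7,79.5,85,277,69.5,179,267.5])
w=np.array([1,1,1,1,1,.5,.7])
r=least_squares(lambda p:(feat(p)-obs)*w,[5,0,0]);print(r.x.round(2),feat(r.x).round(1),obs)
k=model(r.x);b=k(28,0);print("front z",b[90,2],"rear z",b[0,2],"front off from seat",(b[90]-np.r_[632,-206.5,0])@e,"grip",g)
E
python3 tilt.py
```

```text
[10.07  4.43  2.29] [132.9  81.1  84.7 277.1  69.  180.2 266.5] [132.7  79.5  85.  277.   69.5 179.  267.5]
front z 23.017566488205098 rear z 13.226080194462966 front off from seat -28.060780437886578 grip [ 630.77191621 -212.64816395   78.84567623]
```

The fit gives a tilt of about 10°: the base's front edge sits on the lip top and the rear is on the floor. Tighten to 60 N, lift 12 mm, and turn the tool 10° to right it.

Emit:
jog_arm(commands=[{"dx":0,"dy":0,"dz":0,"ax":0,"ay":0,"az":0,"gripper":1},{"dx":0,"dy":0,"dz":0,"ax":0,"ay":0,"az":0,"gripper":1},{"dx":-0.12,"dy":0,"dz":-0.1,"ax":0,"ay":0,"az":0,"gripper":1},{"dx":-0.12,"dy":0,"dz":-0.1,"ax":0,"ay":0,"az":0,"gripper":1},{"dx":-0.05,"dy":0,"dz":-0.04,"ax":0,"ay":-0.5,"az":0,"gripper":1},{"dx":-0.05,"dy":0,"dz":-0.04,"ax":0,"ay":-0.5,"az":0,"gripper":1},{"dx":0,"dy":0,"dz":0,"ax":0,"ay":0,"az":0,"gripper":1},{"dx":0,"dy":0,"dz":0,"ax":0,"ay":0,"az":0,"gripper":1}], squeeze=60)

```text
clock: 15.9
eef_pos: [628.4, -220.4, 85.8]
eef_rot: [-3.138, 0.872, 1.393]
wrist_force: [-0.4, 4.8, -5.2]
finger_gap: 38.8
finger_force: 60.0
```

```bash
cat > sil.py <<'E'
from mv import *
from scipy.optimize import least_squares
import sys
def mask(c):
    h=c["image"].astype(int);r,g,b=h[...,0],h[...,1],h[...,2]
    m=((r+g+b<330)&(r-b>6)&(r-b<40)&(r+g+b>110)).astype(np.uint8)
    m[:110]=0;m[282:]=0;m[:,:200]=0;m[:,315:]=0
    n,l,st,ce=cv2.connectedComponentsWithStats(cv2.morphologyEx(m,cv2.MORPH_OPEN,np.ones((3,3),np.uint8)))
    i=1+st[1:,4].argmax();return (l==i).astype(np.uint8),st[i]
def render(c,p,g,prof,n=(384,512)):
    th,de,df,dz=p;e=np.r_[e2(),0];f=np.r_[f2(),0];t=np.linspace(0,2*np.pi,61)
    Q=R.from_rotvec(f*np.radians(th)).as_matrix();m=np.zeros(n,np.uint8);B=None
    cs=[proj(c,g+de*e+df*f+[0,0,dz]+(np.outer(r*np.cos(t),e)+np.outer(r*np.sin(t),f)+np.outer(0*t+h,[0,0,1]))@Q.T) for r,h in prof]
    for a,b in zip(cs,cs[1:]): cv2.fillConvexPoly(m,cv2.convexHull((np.r_[a,b]*16).astype(np.int32)),1,shift=4)
    return m
def fit(c,prof,H,x0=(0,0,0,0)):
    s=manip.read_state();Rt=R.from_euler("xyz",s["eef_rot"]).as_matrix();g=s["eef_pos"]-11*Rt[:,2]-[0,0,H]*1
    # pivot at grasp
    pr=[(r,h-H) for r,h in prof];g=g+[0,0,H]
    M,st=mask(c); M=M.copy(); M[277:]=0
    bl=lambda m:cv2.GaussianBlur(m.astype(np.float32),(0,0),2)
    from scipy.optimize import minimize
    def cost(p):
        m=render(c,p,g,pr);m[277:]=0;return float(((bl(m)-bl(M))[110:277,180:330]**2).sum())
    best=min((minimize(cost,[a,x0[1],0,x0[3]],method="Nelder-Mead",options=dict(initial_simplex=[[a,0,0,0],[a+5,0,0,0],[a,5,0,0],[a,0,3,0],[a,0,0,4]])) for a in(-8,0,8,15)),key=lambda r:r.fun)
    print("bbox",st,"tilt,de,df,dz",best.x.round(2),"cost",round(best.fun,1),"grasp",g.round(1),"base z",(g[2]+best.x[3]-H).round(1));return best
RED=[(28,0),(28,20),(20,42),(20,78)];COU=[(28,0),(28,64)]
E
python3 - <<'E'
from sil import *
s=manip.read_state();print(s["eef_pos"].round(1),s["joints"].round(2),s["wrist_force"].round(1))
c5=np.load("w5.npy",allow_pickle=True).item();print(mask(c5)[1])
c=shot("wrist");np.save("w6.npy",c,allow_pickle=True);fit(c,RED,64)
E
```

```text
[ 628.4 -220.4   85.8] [-0.09  0.79  1.32 -0.91  1.3   0.48] [-0.4  4.8 -5.2]
[  215   133    84   144 10067]
bbox [  215   132    84   145 10024] tilt,de,df,dz [-0.59  5.47 -0.61  1.06] cost 14.4 grasp [ 629.9 -212.3   93. ] base z 30.0
```

The silhouette fit shows the reducer righted (tilt −0.6°) with its base at z≈30. The pusher force puts it about 6 mm behind the seat. Lower it.

Emit:
jog_arm(commands=[{"dx":0.1,"dy":0,"dz":0.085,"ax":0,"ay":0,"az":0,"gripper":1},{"dx":0.1,"dy":0,"dz":0.085,"ax":0,"ay":0,"az":0,"gripper":1},{"dx":0.1,"dy":0,"dz":0.085,"ax":0,"ay":0,"az":0,"gripper":1},{"dx":0,"dy":0,"dz":0,"ax":0,"ay":0,"az":0,"gripper":1},{"dx":0,"dy":0,"dz":0,"ax":0,"ay":0,"az":0,"gripper":1}])

```text
clock: 16.58
eef_pos: [628.3, -221.1, 70.2]
eef_rot: [-3.139, 0.872, 1.391]
wrist_force: [2.2, 5.4, -6.5]
finger_gap: 38.9
finger_force: 60.0
```

```bash
python3 - <<'E'
from sil import *
s=manip.read_state();print(s["wrist_force"].round(1))
c=shot("wrist");np.save("w7.npy",c,allow_pickle=True);fit(c,RED,64)
E
```

```text
[ 2.2  5.4 -6.5]
bbox [ 215  134   84  142 9987] tilt,de,df,dz [ 1.02  6.27 -0.57  1.42] cost 20.0 grasp [ 629.9 -212.8   77.4] base z 14.9
```

Emit:
jog_arm(commands=[{"dx":0.03,"dy":0,"dz":0.025,"ax":0,"ay":0,"az":0,"gripper":1},{"dx":0,"dy":0,"dz":0,"ax":0,"ay":0,"az":0,"gripper":1},{"dx":0,"dy":0,"dz":0,"ax":0,"ay":0,"az":0,"gripper":1}])

```text
clock: 17.0
eef_pos: [628.5, -221.2, 69.4]
eef_rot: [-3.14, 0.872, 1.391]
wrist_force: [-0.1, 4.9, -1.9]
finger_gap: 38.8
finger_force: 60.0
```

Emit:
jog_arm(commands=[{"dx":0.02,"dy":0,"dz":0.017,"ax":0,"ay":0,"az":0,"gripper":1},{"dx":0,"dy":0,"dz":0,"ax":0,"ay":0,"az":0,"gripper":1},{"dx":0,"dy":0,"dz":0,"ax":0,"ay":0,"az":0,"gripper":1}])

```text
clock: 17.38
eef_pos: [628.6, -221.2, 68.2]
eef_rot: [-3.14, 0.872, 1.391]
wrist_force: [1.5, 4.9, -2.1]
finger_gap: 38.9
finger_force: 60.0
```

Emit:
jog_arm(commands=[{"dx":0.025,"dy":0,"dz":0.02,"ax":0,"ay":0,"az":0,"gripper":1},{"dx":0,"dy":0,"dz":0,"ax":0,"ay":0,"az":0,"gripper":1},{"dx":0,"dy":0,"dz":0,"ax":0,"ay":0,"az":0,"gripper":1}])

```text
clock: 17.75
eef_pos: [628.5, -221.2, 66.7]
eef_rot: [-3.14, 0.872, 1.391]
wrist_force: [1.0, 4.5, -2.6]
finger_gap: 38.9
finger_force: 60.0
```

```bash
python3 - <<'E'
from sil import *
s=manip.read_state();print(s["wrist_force"].round(1))
c=shot("wrist");fit(c,RED,64)
E
```

```text
[ 1.   4.5 -2.6]
bbox [ 215  139   84  137 9755] tilt,de,df,dz [ 4.5  11.09 -0.38  1.85] cost 66.3 grasp [ 630.  -212.9   73.8] base z 11.7
```

Emit:
jog_arm(commands=[{"dx":0.025,"dy":0,"dz":0.02,"ax":0,"ay":0,"az":0,"gripper":1},{"dx":0,"dy":0,"dz":0,"ax":0,"ay":0,"az":0,"gripper":1},{"dx":0,"dy":0,"dz":0,"ax":0,"ay":0,"az":0,"gripper":1}])

```text
clock: 18.18
eef_pos: [628.6, -221.2, 65.9]
eef_rot: [-3.14, 0.873, 1.391]
wrist_force: [0.8, 6.3, 0.6]
finger_gap: 38.8
finger_force: 60.0
```

Contact. Release, let it slide to the lip, then retreat.

Emit:
jog_arm(commands=[{"dx":0,"dy":0,"dz":0,"ax":0,"ay":0,"az":0,"gripper":0.5},{"dx":0,"dy":0,"dz":0,"ax":0,"ay":0,"az":0,"gripper":0},{"dx":0,"dy":0,"dz":0,"ax":0,"ay":0,"az":0,"gripper":0},{"dx":0,"dy":0,"dz":0,"ax":0,"ay":0,"az":0,"gripper":0},{"dx":0,"dy":0,"dz":0,"ax":0,"ay":0,"az":0,"gripper":0}], squeeze=10)

```text
clock: 18.8
eef_pos: [628.5, -221.2, 65.6]
eef_rot: [-3.14, 0.872, 1.391]
wrist_force: [0.3, -0.2, -0.1]
finger_gap: 83.7
finger_force: 0.0
```

```bash
python3 - <<'E'
from sil import *
c=shot("wrist");np.save("w8.npy",c,allow_pickle=True);fit(c,RED,64)
M=mask(c)[0]
for v in range(130,278,12):
    x=np.nonzero(M[v])[0]; print(v,(x.min(),x.max()) if len(x) else None,end=" ")
E
```

```text
bbox [  213   141    89   137 10279] tilt,de,df,dz [12.27  6.77 -0.16  6.3 ] cost 198.4 grasp [ 630.  -212.9   72.6] base z 14.9
130 None 142 (np.int64(217), np.int64(296)) 154 (np.int64(215), np.int64(299)) 166 (np.int64(214), np.int64(300)) 178 (np.int64(214), np.int64(300)) 190 (np.int64(218), np.int64(296)) 202 (np.int64(222), np.int64(292)) 214 (np.int64(224), np.int64(290)) 226 (np.int64(223), np.int64(291)) 238 (np.int64(222), np.int64(292)) 250 (np.int64(222), np.int64(292)) 262 (np.int64(221), np.int64(293)) 274 (np.int64(227), np.int64(286))
```

```bash
python3 - <<'E'
import re
s=open('sil.py').read()
s=s.replace("def fit(c,prof,H,x0=(0,0,0,0)):","def fit(c,prof,H,x0=(0,0,0,0),v0=110):").replace("[110:277,180:330]","[v0:277,180:330]")
open('sil.py','w').write(s)
from sil import *
c=np.load("w8.npy",allow_pickle=True).item();fit(c,RED,62,v0=150)
E=np.r_[e2(),0];F=np.r_[f2(),0]
# lip predicted rows & finger/pusher
for x in(-34,-28):print("lip row",x,proj(c,np.r_[632.2,-206.5,24]+x*E))
s0=np.r_[632.2,-206.5,12]
for de in(0,4,8):
  m=render(c,(0,de,0,0),s0,RED);v=np.nonzero(m)[0];print(de,"rows",v.min(),v.max(),[(r,np.ptp(np.nonzero(m[r])[0])) for r in(154,178,202,226,250)],)
E
```

```text
bbox [  213   141    89   137 10279] tilt,de,df,dz [-1.79 -4.71 -0.18  1.41] cost 8.5 grasp [ 630.  -212.9   72.6] base z 12.0
lip row -34 [[259.53338132 133.004071  ]]
lip row -28 [[259.39618709 139.52457064]]
0 rows 122 275 [(154, np.int64(86)), (178, np.int64(87)), (202, np.int64(70)), (226, np.int64(69)), (250, np.int64(71))]
4 rows 127 276 [(154, np.int64(84)), (178, np.int64(87)), (202, np.int64(71)), (226, np.int64(68)), (250, np.int64(70))]
8 rows 131 277 [(154, np.int64(82)), (178, np.int64(86)), (202, np.int64(72)), (226, np.int64(66)), (250, np.int64(68))]
```

The reducer is upright, down at z = 12 and slid forward to the lip: seated. Retreat and return for the coupling.

Emit:
jog_arm(commands=[{"dx":0,"dy":0,"dz":0,"ax":0,"ay":0,"az":0,"gripper":0},{"dx":0,"dy":0,"dz":-0.7,"ax":0,"ay":0,"az":0,"gripper":0},{"dx":0,"dy":0,"dz":-1,"ax":0,"ay":0,"az":0,"gripper":0},{"dx":0,"dy":0,"dz":-1,"ax":0,"ay":0,"az":0,"gripper":0},{"dx":0,"dy":0,"dz":-1,"ax":0,"ay":0.5,"az":0,"gripper":0},{"dx":0,"dy":0,"dz":-1,"ax":0,"ay":0.5,"az":0,"gripper":0},{"dx":0,"dy":0,"dz":0,"ax":0,"ay":0,"az":0,"gripper":0}])

```text
clock: 19.73
eef_pos: [655.4, -80.7, 192.6]
eef_rot: [3.135, 0.695, 1.387]
wrist_force: [0.1, -0.8, -0.2]
finger_gap: 93.7
finger_force: 0.0
```

```bash
python3 - <<'E'
from mv import *
R0=rackR();g=np.array([615.4,38.6,42.4]);z=R0[:,2]
s=rows(g-112*z,R0,5); s=rows(g,R0,4,start=s)
E
```

```text
now grasp [656.7 -73.8 201. ] clock 19.725 F [ 0.1 -0.8 -0.2] gap 93.7
[0.905, -0.304, -0.283, 0.007, -0.003, 0.0]
[0.904, -0.304, -0.283, 0.007, -0.003, 0.0]
[0.904, -0.305, -0.283, 0.007, -0.003, 0.0]
[0.905, -0.305, -0.283, 0.007, -0.003, 0.0]
[0.904, -0.306, -0.283, 0.007, -0.003, 0.0]
end err mm [0.   0.01 0.01] deg 0.03
now grasp [628.6 109.4 128.2] clock 19.725 F [ 0.1 -0.8 -0.2] gap 93.7
[-0.0, -0.0, 0.7, 0.001, -0.0, 0.0]
[-0.0, -0.0, 0.7, 0.001, -0.0, 0.0]
[-0.0, -0.0, 0.7, 0.001, -0.0, 0.0]
[-0.0, -0.0, 0.7, 0.001, -0.0, 0.0]
end err mm [0.02 0.01 0.01] deg 0.02
```

Emit:
jog_arm(commands=[{"dx":0.9,"dy":-0.3,"dz":-0.28,"ax":0,"ay":0,"az":0,"gripper":0},{"dx":0.9,"dy":-0.3,"dz":-0.28,"ax":0,"ay":0,"az":0,"gripper":0},{"dx":0.9,"dy":-0.31,"dz":-0.28,"ax":0,"ay":0,"az":0,"gripper":0},{"dx":0.9,"dy":-0.31,"dz":-0.28,"ax":0,"ay":0,"az":0,"gripper":0},{"dx":0.9,"dy":-0.31,"dz":-0.28,"ax":0,"ay":0,"az":0,"gripper":0},{"dx":0,"dy":0,"dz":0,"ax":0,"ay":0,"az":0,"gripper":0},{"dx":0,"dy":0,"dz":0,"ax":0,"ay":0,"az":0,"gripper":0}])

```text
clock: 20.6
eef_pos: [625.3, 99.3, 116.1]
eef_rot: [-3.14, 0.699, 1.39]
wrist_force: [0.1, -0.1, -0.4]
finger_gap: 93.5
finger_force: 0.0
```

```bash
python3 - <<'E'
from mv import *
R0=rackR();g=np.array([615.4,38.6,39]);z=R0[:,2]
s=rows(g-60*z,R0,2); s=rows(g,R0,3,start=s)
E
```

```text
now grasp [626.6 106.3 124.5] clock 20.6 F [ 0.1 -0.1 -0.4] gap 93.5
[0.031, 0.017, 0.62, 0.002, 0.002, 0.009]
[0.03, 0.018, 0.619, 0.002, 0.002, 0.009]
end err mm [ 0.01 -0.01  0.02] deg 0.01
now grasp [622.5  76.5  85. ] clock 20.6 F [ 0.1 -0.1 -0.4] gap 93.5
[0.0, 0.0, 0.5, -0.0, -0.0, -0.0]
[0.0, 0.0, 0.5, -0.0, -0.0, -0.0]
[0.0, 0.0, 0.5, -0.0, -0.0, -0.0]
end err mm [-0.   -0.    0.02] deg 0.01
```

Emit:
jog_arm(commands=[{"dx":0.03,"dy":0.02,"dz":0.62,"ax":0,"ay":0,"az":0,"gripper":0},{"dx":0.03,"dy":0.02,"dz":0.62,"ax":0,"ay":0,"az":0,"gripper":0},{"dx":0,"dy":0,"dz":0.5,"ax":0,"ay":0,"az":0,"gripper":0},{"dx":0,"dy":0,"dz":0.5,"ax":0,"ay":0,"az":0,"gripper":0},{"dx":0,"dy":0,"dz":0.5,"ax":0,"ay":0,"az":0,"gripper":0},{"dx":0,"dy":0,"dz":0,"ax":0,"ay":0,"az":0,"gripper":0},{"dx":0,"dy":0,"dz":0,"ax":0,"ay":0,"az":0,"gripper":0}])

```text
clock: 21.48
eef_pos: [614.7, 32.8, 31.4]
eef_rot: [-3.141, 0.697, 1.39]
wrist_force: [0.0, -0.3, 0.1]
finger_gap: 93.9
finger_force: 0.0
```

```bash
python3 - <<'E'
from sil import *
R0=rackR();g=np.array([615.4,38.6,39]);rows(g,R0,1)
c=shot("wrist");M,st=mask(c);print(st);fit(c,COU,39)
E
```

```text
now grasp [616.   39.7  39.8] clock 21.475 F [ 0.  -0.3  0.1] gap 93.9
[-0.011, -0.01, 0.035, 0.01, -0.004, 0.015]
end err mm [ 0.02 -0.   -0.  ] deg 0.0
[  206   164   100   118 10165]
bbox [  206   164   100   118 10165] tilt,de,df,dz [ 1.57  5.81 -0.84 -2.04] cost 1.6 grasp [616.1  39.9  39.9] base z -1.1
```

Emit:
jog_arm(commands=[{"dx":-0.08,"dy":-0.01,"dz":0.075,"ax":0,"ay":0,"az":0,"gripper":0},{"dx":0,"dy":0,"dz":0,"ax":0,"ay":0,"az":0,"gripper":1},{"dx":0,"dy":0,"dz":0,"ax":0,"ay":0,"az":0,"gripper":1},{"dx":0,"dy":0,"dz":0,"ax":0,"ay":0,"az":0,"gripper":1},{"dx":0,"dy":0,"dz":0,"ax":0,"ay":0,"az":0,"gripper":1},{"dx":0,"dy":0,"dz":0,"ax":0,"ay":0,"az":0,"gripper":1},{"dx":0,"dy":0,"dz":0,"ax":0,"ay":0,"az":0,"gripper":1},{"dx":0,"dy":0,"dz":0,"ax":0,"ay":0,"az":0,"gripper":1}], squeeze=60)

```text
clock: 22.52
eef_pos: [613.2, 28.3, 30.6]
eef_rot: [-3.14, 0.698, 1.39]
wrist_force: [-0.3, 0.3, 1.4]
finger_gap: 55.0
finger_force: 60.0
```

```bash
python3 - <<'E'
from sil import *
s=manip.read_state();print(s["finger_force"],s["finger_gap"])
c=shot("wrist");fit(c,COU,39)
e=e2(); T=np.array([444,-171.])
s=rows(np.r_[manip.read_state()["eef_pos"][:2]+[1.3,7],110],rackR(),2); s=rows(np.r_[T-130*e,100],rackR(),6,start=s)
E
```

```text
59.98897796496749 55.00784314862815
bbox [  205   160   104   122 10635] tilt,de,df,dz [-0.8  -0.52 -0.54 -0.32] cost 82.4 grasp [614.5  35.3  39. ] base z -0.3
now grasp [614.5  35.3  39. ] clock 22.575 F [ 0.2  0.7 -0.1] gap 54.9
[-0.569, -0.001, -0.68, 0.003, -0.001, 0.009]
[-0.57, -0.001, -0.68, 0.003, -0.001, 0.009]
end err mm [-0.02  0.    0.  ] deg 0.01
now grasp [614.5  35.3 110. ] clock 22.575 F [ 0.2  0.7 -0.1] gap 54.9
[-0.305, -0.541, 0.311, 0.0, 0.0, -0.0]
[-0.305, -0.541, 0.31, 0.0, 0.0, -0.0]
[-0.306, -0.541, 0.311, 0.0, 0.0, -0.0]
[-0.305, -0.541, 0.31, 0.0, 0.0, -0.0]
[-0.306, -0.54, 0.311, 0.0, 0.0, -0.0]
[-0.305, -0.541, 0.31, 0.0, 0.0, -0.0]
end err mm [-0.02  0.02  0.01] deg 0.01
```

Emit:
jog_arm(commands=[{"dx":-0.57,"dy":0,"dz":-0.68,"ax":0,"ay":0,"az":0,"gripper":1},{"dx":-0.57,"dy":0,"dz":-0.68,"ax":0,"ay":0,"az":0,"gripper":1},{"dx":-0.3,"dy":-0.54,"dz":0.31,"ax":0,"ay":0,"az":0,"gripper":1},{"dx":-0.3,"dy":-0.54,"dz":0.31,"ax":0,"ay":0,"az":0,"gripper":1},{"dx":-0.3,"dy":-0.54,"dz":0.31,"ax":0,"ay":0,"az":0,"gripper":1},{"dx":-0.3,"dy":-0.54,"dz":0.31,"ax":0,"ay":0,"az":0,"gripper":1},{"dx":-0.3,"dy":-0.54,"dz":0.31,"ax":0,"ay":0,"az":0,"gripper":1},{"dx":-0.3,"dy":-0.54,"dz":0.31,"ax":0,"ay":0,"az":0,"gripper":1},{"dx":0,"dy":0,"dz":0,"ax":0,"ay":0,"az":0,"gripper":1}])

```text
clock: 23.7
eef_pos: [465.7, -50.1, 90.5]
eef_rot: [-3.138, 0.698, 1.391]
wrist_force: [0.7, -0.2, -5.2]
finger_gap: 55.3
finger_force: 60.0
```

```bash
python3 - <<'E'
from sil import *
e=e2(); T=np.array([444,-171.])
s=rows(np.r_[T-55*e,70],rackR(),3); s=rows(np.r_[T+4*e,69],rackR(),3,start=s)
E
```

```text
now grasp [467.  -43.2  99. ] clock 23.7 F [ 0.7 -0.2 -5.2] gap 55.3
[-0.323, 0.006, 0.586, -0.001, -0.001, 0.007]
[-0.323, 0.006, 0.586, -0.001, -0.001, 0.007]
[-0.323, 0.006, 0.586, -0.001, -0.001, 0.007]
end err mm [-0.01 -0.02  0.  ] deg 0.02
now grasp [ 454.1 -117.    70. ] clock 23.7 F [ 0.7 -0.2 -5.2] gap 55.3
[-0.371, 0.0, 0.322, -0.0, 0.0, -0.0]
[-0.371, 0.0, 0.323, -0.0, 0.0, -0.0]
[-0.371, 0.001, 0.322, -0.0, 0.0, -0.0]
end err mm [ 0.01  0.01 -0.01] deg 0.02
```

Emit:
jog_arm(commands=[{"dx":-0.32,"dy":0,"dz":0.58,"ax":0,"ay":0,"az":0,"gripper":1},{"dx":-0.32,"dy":0,"dz":0.58,"ax":0,"ay":0,"az":0,"gripper":1},{"dx":-0.32,"dy":0,"dz":0.58,"ax":0,"ay":0,"az":0,"gripper":1},{"dx":-0.37,"dy":0,"dz":0.31,"ax":0,"ay":0,"az":0,"gripper":1},{"dx":-0.37,"dy":0,"dz":0.31,"ax":0,"ay":0,"az":0,"gripper":1},{"dx":-0.37,"dy":0,"dz":0.31,"ax":0,"ay":0,"az":0,"gripper":1},{"dx":0,"dy":0,"dz":0,"ax":0,"ay":0,"az":0,"gripper":1},{"dx":0,"dy":0,"dz":0,"ax":0,"ay":0,"az":0,"gripper":1}])

```text
clock: 24.7
eef_pos: [443.8, -178.8, 62.2]
eef_rot: [-3.141, 0.697, 1.391]
wrist_force: [1.1, 3.3, -3.8]
finger_gap: 54.9
finger_force: 60.0
```

```bash
python3 - <<'E'
from sil import *
c=shot("wrist");np.save("w9.npy",c,allow_pickle=True)
e=e2(); T=np.array([444,-171.])
rows(np.r_[T+4*e,53],rackR(),2);fit(c,COU,39)
M=mask(c)[0]
for v in range(130,284,12):
    x=np.nonzero(M[v])[0]; print(v,(int(x.min()),int(x.max())) if len(x) else None,end=" ")
E
```

```text
now grasp [ 445.1 -171.8   70.6] clock 24.75 F [ 1.9  4.1 -5.5] gap 55.0
[0.109, -0.016, 0.196, 0.005, -0.002, 0.01]
[0.109, -0.015, 0.196, 0.005, -0.002, 0.01]
end err mm [ 0.01  0.02 -0.  ] deg 0.01
bbox [  205   160   103   122 10802] tilt,de,df,dz [-1.55  0.19 -0.54 -0.99] cost 1.8 grasp [ 445.1 -171.8   70.6] base z 30.6
130 None 142 None 154 None 166 (228, 285) 178 (217, 296) 190 (214, 299) 202 (213, 300) 214 (212, 301) 226 (210, 302) 238 (209, 304) 250 (208, 305) 262 (206, 306) 274 (205, 307)
```

Still upright in the hand. Push 6 mm deeper first, then lower.

Emit:
jog_arm(commands=[{"dx":-0.12,"dy":0,"dz":0.1,"ax":0,"ay":0,"az":0,"gripper":1},{"dx":0,"dy":0,"dz":0,"ax":0,"ay":0,"az":0,"gripper":1},{"dx":0,"dy":0,"dz":0,"ax":0,"ay":0,"az":0,"gripper":1}])

```text
clock: 25.12
eef_pos: [442.4, -185.4, 62.3]
eef_rot: [-3.14, 0.698, 1.391]
wrist_force: [2.5, 4.3, -5.9]
finger_gap: 55.1
finger_force: 60.0
```

```bash
python3 - <<'E'
from sil import *
c=shot("wrist");print(manip.read_state()["wrist_force"].round(1));fit(c,COU,39);print(manip.read_state()["joints"].round(2))
E
```

```text
[ 2.5  4.4 -5.7]
bbox [  205   160   104   122 10803] tilt,de,df,dz [-1.84  0.02 -0.53 -1.05] cost 2.2 grasp [ 443.7 -178.5   70.8] base z 30.7
[-0.12  0.44  1.91 -0.84  1.04  0.59]
```

Emit:
jog_arm(commands=[{"dx":0.09,"dy":0,"dz":0.105,"ax":0,"ay":0,"az":0,"gripper":1},{"dx":0.09,"dy":0,"dz":0.105,"ax":0,"ay":0,"az":0,"gripper":1},{"dx":0.08,"dy":0,"dz":0.095,"ax":0,"ay":0,"az":0,"gripper":1},{"dx":0,"dy":0,"dz":0,"ax":0,"ay":0,"az":0,"gripper":1},{"dx":0,"dy":0,"dz":0,"ax":0,"ay":0,"az":0,"gripper":1}])

```text
clock: 25.8
eef_pos: [442.0, -185.5, 46.0]
eef_rot: [-3.139, 0.697, 1.391]
wrist_force: [0.5, 3.7, -7.1]
finger_gap: 54.8
finger_force: 60.0
```

```bash
python3 - <<'E'
from sil import *
c=shot("wrist");print(manip.read_state()["wrist_force"].round(1));fit(c,COU,39,v0=175)
E
```

```text
[ 1.  4. -7.]
bbox [  205   166   105   116 10593] tilt,de,df,dz [-2.31 -0.2  -0.57 -1.23] cost 0.7 grasp [ 443.3 -178.5   54.6] base z 14.3
```

Base about 3 mm above the floor; lower in small steps.

Emit:
jog_arm(commands=[{"dx":0.035,"dy":0,"dz":0.04,"ax":0,"ay":0,"az":0,"gripper":1},{"dx":0,"dy":0,"dz":0,"ax":0,"ay":0,"az":0,"gripper":1},{"dx":0.01,"dy":0,"dz":0.012,"ax":0,"ay":0,"az":0,"gripper":1},{"dx":0,"dy":0,"dz":0,"ax":0,"ay":0,"az":0,"gripper":1},{"dx":0,"dy":0,"dz":0,"ax":0,"ay":0,"az":0,"gripper":1}])

```text
clock: 26.48
eef_pos: [442.4, -185.5, 43.7]
eef_rot: [-3.14, 0.698, 1.39]
wrist_force: [2.0, 3.8, -3.9]
finger_gap: 54.9
finger_force: 60.0
```

Emit:
jog_arm(commands=[{"dx":0.015,"dy":0,"dz":0.018,"ax":0,"ay":0,"az":0,"gripper":1},{"dx":0,"dy":0,"dz":0,"ax":0,"ay":0,"az":0,"gripper":1},{"dx":0,"dy":0,"dz":0,"ax":0,"ay":0,"az":0,"gripper":1}])

```text
clock: 26.85
eef_pos: [442.3, -185.5, 42.6]
eef_rot: [-3.14, 0.698, 1.39]
wrist_force: [1.5, 3.1, -3.2]
finger_gap: 55.1
finger_force: 60.0
```

Emit:
jog_arm(commands=[{"dx":0.012,"dy":0,"dz":0.015,"ax":0,"ay":0,"az":0,"gripper":1},{"dx":0,"dy":0,"dz":0,"ax":0,"ay":0,"az":0,"gripper":1},{"dx":0,"dy":0,"dz":0,"ax":0,"ay":0,"az":0,"gripper":1}])

```text
clock: 27.22
eef_pos: [442.3, -185.6, 42.5]
eef_rot: [-3.14, 0.699, 1.39]
wrist_force: [-1.8, 7.2, 6.9]
finger_gap: 55.2
finger_force: 60.0
```

Contact. Release.

Emit:
jog_arm(commands=[{"dx":0,"dy":0,"dz":0,"ax":0,"ay":0,"az":0,"gripper":0.35},{"dx":0,"dy":0,"dz":0,"ax":0,"ay":0,"az":0,"gripper":0},{"dx":0,"dy":0,"dz":0,"ax":0,"ay":0,"az":0,"gripper":0},{"dx":0,"dy":0,"dz":0,"ax":0,"ay":0,"az":0,"gripper":0},{"dx":0,"dy":0,"dz":0,"ax":0,"ay":0,"az":0,"gripper":0},{"dx":0,"dy":0,"dz":0,"ax":0,"ay":0,"az":0,"gripper":0}], squeeze=10)

```text
clock: 27.98
eef_pos: [442.2, -185.6, 41.9]
eef_rot: [-3.14, 0.698, 1.39]
wrist_force: [0.5, -0.8, 0.1]
finger_gap: 94.0
finger_force: 0.0
```

```bash
python3 - <<'E'
from sil import *
c=shot("wrist");print(manip.read_state()["wrist_force"].round(1));fit(c,COU,39,v0=175)
E
```

```text
[-0.1  0.5  0.2]
bbox [  205   172   105   110 10441] tilt,de,df,dz [-1.07 -2.99 -0.16  0.3 ] cost 1.3 grasp [ 443.5 -178.6   50.3] base z 11.6
```

Emit:
jog_arm(commands=[{"dx":0,"dy":0,"dz":-0.5,"ax":0,"ay":0,"az":0,"gripper":0},{"dx":0,"dy":0,"dz":-0.8,"ax":0,"ay":0,"az":0,"gripper":0},{"dx":0,"dy":0,"dz":-1,"ax":0,"ay":0,"az":0,"gripper":0},{"dx":0,"dy":0.6,"dz":-0.8,"ax":0,"ay":0,"az":0,"gripper":0},{"dx":0.1,"dy":0.9,"dz":0,"ax":0,"ay":0,"az":0,"gripper":0},{"dx":0.1,"dy":0.9,"dz":0,"ax":0,"ay":0,"az":0,"gripper":0},{"dx":0,"dy":0,"dz":0,"ax":0,"ay":0,"az":0,"gripper":0},{"dx":0,"dy":0,"dz":0,"ax":0,"ay":0,"az":0,"gripper":0}])

```text
clock: 29.02
eef_pos: [551.6, -118.4, 131.3]
eef_rot: [-3.139, 0.698, 1.391]
wrist_force: [0.2, -0.3, -0.1]
finger_gap: 93.8
finger_force: 0.0
```

```bash
python3 - <<'E'
from sil import *
from scipy.optimize import minimize
c=shot("wrist");np.save("w10.npy",c,allow_pickle=True)
h=c["image"].astype(int);r,g,b=h[...,0],h[...,1],h[...,2]
m=((r+g+b<330)&(r-b>6)&(r-b<40)&(r+g+b>110)).astype(np.uint8);m=cv2.morphologyEx(m,cv2.MORPH_OPEN,np.ones((3,3),np.uint8))
bl=lambda m:cv2.GaussianBlur(m.astype(np.float32),(0,0),1.5)
for name,prof,ctr in(("reducer",RED,(631,-208,12)),("coupling",COU,(444,-175,12))):
    ctr=np.array(ctr,float);q=proj(c,[ctr,ctr+[0,0,70]]);print(name,"expected px",q.round(0).tolist())
    pm=render(c,(0,0,0,0),ctr,prof);ys,xs=np.nonzero(pm);B=(slice(max(ys.min()+18,0),min(ys.max()+8,286)),slice(max(xs.min()-8,0),xs.max()+8))
    roi=m[B];w=1-0*roi
    f=lambda p:float(((bl(render(c,(p[0],p[1],p[2],0),ctr,prof)[B])-bl(roi))**2).sum())
    o=min((minimize(f,[a,0,0],method="Nelder-Mead",options=dict(initial_simplex=[[a,0,0],[a+5,0,0],[a,5,0],[a,0,4]])) for a in(-6,0,6)),key=lambda o:o.fun)
    print(" tilt,de,df",o.x.round(2),"cost",round(o.fun,1),"area",roi.sum(),"window",ys.min(),ys.max(),xs.min(),xs.max())
    d=np.r_[e2(),0];print(" lip inner/outer rows",proj(c,[ctr-28*d+[0,0,12],ctr-34*d+[0,0,12],ctr-34*d]).round(1).tolist())
    u=int(proj(c,ctr-28*d+[0,0,12])[0,0]);
    for uu in(u-8,u+8):print(" col",uu,[int(h[v,uu].sum()) for v in range(ys.min()-14,ys.min()+26)])
E
```

```text
reducer expected px [[345.0, 165.0], [358.0, 223.0]]
 tilt,de,df [-0.62 -6.88 -0.79] cost 297.3 area 3177 window 147 240 318 382
 lip inner/outer rows [[354.1, 156.1], [355.8, 151.9], [353.4, 142.8]]
 col 346 [516, 514, 514, 508, 509, 500, 502, 503, 515, 554, 585, 584, 574, 570, 580, 595, 604, 610, 652, 677, 677, 662, 557, 319, 267, 266, 268, 271, 272, 276, 280, 276, 271, 269, 271, 274, 271, 273, 271, 269]
 col 362 [504, 504, 502, 503, 504, 508, 506, 503, 510, 546, 581, 581, 574, 567, 573, 588, 601, 608, 648, 674, 678, 664, 559, 318, 269, 275, 276, 278, 279, 279, 283, 281, 281, 277, 280, 279, 283, 280, 280, 278]
coupling expected px [[168.0, 166.0], [155.0, 223.0]]
 tilt,de,df [ 13.01 -12.17  -0.46] cost 170.0 area 3344 window 148 231 125 195
 lip inner/outer rows [[159.2, 156.8], [157.5, 152.6], [159.9, 143.6]]
 col 151 [287, 285, 284, 281, 282, 287, 287, 302, 364, 420, 424, 417, 413, 420, 426, 435, 433, 423, 398, 394, 392, 365, 227, 196, 196, 194, 188, 198, 196, 201, 194, 199, 195, 196, 198, 201, 197, 198, 199, 194]
 col 167 [287, 286, 286, 284, 286, 289, 289, 305, 364, 418, 423, 420, 414, 418, 425, 432, 431, 418, 395, 395, 393, 366, 225, 196, 200, 198, 196, 192, 193, 196, 194, 195, 193, 193, 199, 195, 200, 195, 192, 194]
```

```bash
cat > chk.py <<'E'
from sil import *
from scipy.optimize import minimize
bl=lambda m:cv2.GaussianBlur(m.astype(np.float32),(0,0),1.2)
def chk(c,name,prof,ctr,vmax,dbg=0):
    h=c["image"].astype(int);r,g,b=h[...,0],h[...,1],h[...,2];S=r+g+b
    m=((S<335)&(S>100)&(r-b>4)&(r-b<60)).astype(np.uint8)
    ctr=np.array(ctr,float);d=np.r_[e2(),0]
    pm=render(c,(0,0,0,0),ctr,prof);ys,xs=np.nonzero(pm);v0=int(proj(c,ctr-28*d+[0,0,12])[0,1])+2
    B=(slice(v0,vmax),slice(xs.min()-7,xs.max()+7))
    n,l,st,_=cv2.connectedComponentsWithStats(m[B]);m2=(l==1+st[1:,4].argmax()).astype(np.uint8)
    f=lambda p:float(((bl(render(c,(p[0],p[1],p[2],0),ctr,prof)[B])-bl(m2))**2).sum())
    o=min((minimize(f,[a,0,0],method="Nelder-Mead",options=dict(initial_simplex=[[a,0,0],[a+5,0,0],[a,5,0],[a,0,4]])) for a in(-6,0,6)),key=lambda o:o.fun)
    print(name,"tilt,de,df",o.x.round(2),"cost",round(o.fun,1),"area",m2.sum(),pm[B].sum(),"B",B)
    if dbg:
        for v in range(v0,vmax,6): x=np.nonzero(m2[v-v0])[0]; q=np.nonzero(pm[B][v-v0])[0]; print(v,x.min() if len(x) else None,x.max() if len(x) else None,"|",q.min() if len(q) else None,q.max() if len(q) else None)
E
python3 - <<'E'
from chk import *
c=np.load("w1.npy",allow_pickle=True).item()
chk(c,"orig coupling far",COU,(631,-208,12),250);chk(c,"orig reducer near",RED,(444,-175,12),225)
c=np.load("w10.npy",allow_pickle=True).item()
chk(c,"now reducer far",RED,(631,-208,12),238,1);chk(c,"now coupling near",COU,(444,-175,12),235,1)
E
```

```text
orig coupling far tilt,de,df [-5.77  6.18  1.37] cost 29.6 area 2806 2889 B (slice(191, 250, None), slice(np.int64(225), np.int64(290), None))
orig reducer near tilt,de,df [ 2.96  0.88 -7.64] cost 7.4 area 1677 1715 B (slice(192, 225, None), slice(np.int64(53), np.int64(134), None))
now reducer far tilt,de,df [-6.92  6.71  3.1 ] cost 311.6 area 3659 3984 B (slice(158, 238, None), slice(np.int64(311), np.int64(389), None))
158 14 61 | 12 61
164 10 63 | 8 63
170 9 65 | 7 64
176 10 66 | 8 66
182 11 65 | 9 65
188 12 64 | 11 63
194 17 63 | 15 62
200 21 65 | 19 64
206 24 67 | 21 66
212 25 69 | 22 67
218 28 77 | 24 69
224 42 77 | 25 71
230 48 76 | 26 70
236 53 69 | 28 63
now coupling near tilt,de,df [ 4.74 -6.35 -0.28] cost 370.9 area 4031 4236 B (slice(158, 235, None), slice(np.int64(118), np.int64(202), None))
158 23 70 | 23 71
164 21 74 | 22 76
170 19 75 | 20 77
176 17 74 | 18 76
182 15 73 | 16 75
188 13 72 | 14 74
194 12 71 | 12 73
200 10 70 | 11 72
206 8 68 | 9 71
212 7 68 | 7 70
218 0 67 | 10 69
224 0 42 | 17 67
230 0 23 | 32 59
```

```bash
python3 - <<'E'
from mv import *
Rt=R.from_euler("xyz",[3.1416,0,2.866]).as_matrix()
rows([200,500,235],Rt,18)
E
```

```text
now grasp [ 552.8 -111.5  140. ] clock 29.075 F [-0.3  0.7  0.7] gap 94.1
[0.498, -0.635, -0.584, -0.164, 0.179, -0.449]
[0.564, -0.577, -0.585, -0.164, 0.179, -0.449]
[0.625, -0.514, -0.582, -0.164, 0.179, -0.449]
[0.681, -0.446, -0.575, -0.164, 0.179, -0.449]
[0.73, -0.374, -0.565, -0.164, 0.179, -0.449]
[0.774, -0.299, -0.551, -0.164, 0.179, -0.449]
[0.812, -0.222, -0.533, -0.164, 0.179, -0.449]
[0.842, -0.142, -0.513, -0.164, 0.179, -0.449]
[0.866, -0.06, -0.489, -0.164, 0.179, -0.449]
[0.882, 0.022, -0.462, -0.164, 0.179, -0.449]
[0.891, 0.104, -0.433, -0.164, 0.179, -0.449]
[0.893, 0.186, -0.401, -0.164, 0.179, -0.449]
[0.887, 0.267, -0.366, -0.164, 0.179, -0.449]
[0.874, 0.346, -0.33, -0.164, 0.179, -0.449]
[0.854, 0.422, -0.292, -0.164, 0.179, -0.449]
[0.827, 0.496, -0.252, -0.164, 0.179, -0.449]
[0.792, 0.566, -0.212, -0.164, 0.179, -0.449]
[0.751, 0.633, -0.171, -0.164, 0.179, -0.449]
end err mm [-0.01  0.02  0.02] deg 0.05
```

Emit:
jog_arm(commands=[{"dx":0.5,"dy":-0.64,"dz":-0.7,"ax":-0.164,"ay":0.179,"az":-0.449,"gripper":0},{"dx":0.56,"dy":-0.58,"dz":-0.7,"ax":-0.164,"ay":0.179,"az":-0.449,"gripper":0},{"dx":0.62,"dy":-0.51,"dz":-0.65,"ax":-0.164,"ay":0.179,"az":-0.449,"gripper":0},{"dx":0.68,"dy":-0.45,"dz":-0.6,"ax":-0.164,"ay":0.179,"az":-0.449,"gripper":0},{"dx":0.73,"dy":-0.37,"dz":-0.57,"ax":-0.164,"ay":0.179,"az":-0.449,"gripper":0},{"dx":0.77,"dy":-0.3,"dz":-0.55,"ax":-0.164,"ay":0.179,"az":-0.449,"gripper":0},{"dx":0.81,"dy":-0.22,"dz":-0.53,"ax":-0.164,"ay":0.179,"az":-0.449,"gripper":0},{"dx":0.84,"dy":-0.14,"dz":-0.51,"ax":-0.164,"ay":0.179,"az":-0.449,"gripper":0},{"dx":0.87,"dy":-0.06,"dz":-0.49,"ax":-0.164,"ay":0.179,"az":-0.449,"gripper":0},{"dx":0.88,"dy":0.02,"dz":-0.46,"ax":-0.164,"ay":0.179,"az":-0.449,"gripper":0}])

```text
clock: 30.32
eef_pos: [356.6, 233.3, 193.7]
eef_rot: [-3.001, 0.303, 2.257]
wrist_force: [0.1, 1.3, -0.6]
finger_gap: 94.0
finger_force: 0.0
```

Emit:
jog_arm(commands=[{"dx":0.89,"dy":0.1,"dz":-0.43,"ax":-0.164,"ay":0.179,"az":-0.449,"gripper":0},{"dx":0.89,"dy":0.19,"dz":-0.4,"ax":-0.164,"ay":0.179,"az":-0.449,"gripper":0},{"dx":0.89,"dy":0.27,"dz":-0.36,"ax":-0.164,"ay":0.179,"az":-0.449,"gripper":0},{"dx":0.87,"dy":0.35,"dz":-0.33,"ax":-0.164,"ay":0.179,"az":-0.449,"gripper":0},{"dx":0.85,"dy":0.42,"dz":-0.29,"ax":-0.164,"ay":0.179,"az":-0.449,"gripper":0},{"dx":0.83,"dy":0.5,"dz":-0.25,"ax":-0.164,"ay":0.179,"az":-0.449,"gripper":0},{"dx":0.79,"dy":0.57,"dz":-0.2,"ax":-0.164,"ay":0.179,"az":-0.449,"gripper":0},{"dx":0.75,"dy":0.63,"dz":-0.17,"ax":-0.164,"ay":0.179,"az":-0.449,"gripper":0},{"dx":0,"dy":0,"dz":0,"ax":0,"ay":0,"az":0,"gripper":0}])

```text
clock: 31.45
eef_pos: [201.1, 507.9, 233.4]
eef_rot: [3.141, 0.001, 2.868]
wrist_force: [0.6, -0.7, -0.8]
finger_gap: 94.2
finger_force: 0.0
```

```bash
python3 - <<'E'
from chk import *
c=shot("side")
o=cv2.resize(cv2.imread("pics/side0.png"),(512,384),interpolation=cv2.INTER_AREA)[:,:,::-1]
d=(np.abs(c["image"].astype(int)-o).sum(2)>70).astype(np.uint8);d=cv2.morphologyEx(d,cv2.MORPH_OPEN,np.ones((2,2),np.uint8))
n,l,st,ce=cv2.connectedComponentsWithStats(d)
print([s.tolist() for s in st[1:] if s[4]>8])
c0=dict(c);c0["image"]=np.ascontiguousarray(o)
def sf(c,name,prof,ctr):
    h=c["image"].astype(int);S=h.sum(2);m=((S<300)&(np.abs(h[...,0]-h[...,2])<45)).astype(np.uint8)
    ctr=np.array(ctr,float);pm=render(c,(0,0,0,0),ctr,prof);ys,xs=np.nonzero(pm);B=(slice(ys.min()-4,ys.max()-3),slice(xs.min()-4,xs.max()+5))
    n,l,st,_=cv2.connectedComponentsWithStats(m[B]);m2=(l==1+st[1:,4].argmax()).astype(np.uint8)
    f=lambda p:float(((bl(render(c,(p[0],p[1],p[2],0),ctr,prof)[B])-bl(m2))**2).sum())
    r=min((minimize(f,[a,0,0],method="Nelder-Mead",options=dict(initial_simplex=[[a,0,0],[a+5,0,0],[a,5,0],[a,0,4]])) for a in(-6,0,6)),key=lambda r:r.fun)
    print(name,"tilt,de,df",r.x.round(1),"cost",round(r.fun,1),"area",m2.sum(),pm.sum())
N,F=(444,-172,12),(631,-206,12)
sf(c0,"orig coupling far",COU,F);sf(c0,"orig reducer near",RED,N);sf(c,"now reducer far",RED,F);sf(c,"now coupling near",COU,N)
E
```

```text
[[289, 120, 223, 264, 9779], [289, 137, 8, 4, 23], [282, 141, 5, 11, 32], [298, 141, 3, 3, 9], [298, 145, 2, 7, 14], [412, 147, 100, 127, 1212], [301, 156, 4, 3, 9], [329, 167, 9, 20, 72], [343, 166, 6, 5, 18], [343, 187, 7, 7, 21], [431, 223, 4, 6, 14], [425, 295, 5, 6, 15], [340, 306, 56, 47, 594], [416, 310, 35, 35, 618], [503, 313, 9, 13, 52], [397, 316, 17, 15, 145], [388, 332, 19, 15, 114], [376, 338, 11, 10, 69], [409, 339, 11, 10, 41], [332, 347, 6, 8, 19], [351, 347, 15, 15, 59], [358, 347, 65, 37, 1124], [347, 377, 18, 7, 69]]
orig coupling far tilt,de,df [-25.2  16.2  -4. ] cost 17.4 area 372 439
orig reducer near tilt,de,df [-10.6   9.4  -6.2] cost 15.5 area 367 448
now reducer far tilt,de,df [-13.9   8.7  -2.4] cost 20.1 area 340 409
now coupling near tilt,de,df [ 2.3 -7.  -6.3] cost 17.5 area 422 485
```

```bash
python3 -c "
from cell import job
print(job.sign_off())"
```

```text
the job is handed in; nothing more can be done
None
```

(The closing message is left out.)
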